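# Break down two pipe rests and put the parts in their homes

## Task

Break down the two pipe rests standing on the welding table and put their parts away: lift the parts off one at a time from the top, so that none brings up the one below it, and set each down upright in its own home without dropping it. The yellow V-head goes in the yellow holder, the red flat pad in the red holder and the blue collar in the blue holder, each with its spigot in the bore and seated on the rim; the round riser stands flat inside the round nest, and the square riser flat inside the square nest with its sides in line with the nest's.

Things in the scene. Friction and masses are not known exactly. Their poses are not given: they have to be found in the camera images.
- v_head_mid (a point): Yellow V-head on top of one pipe rest, its spigot in the collar: a block 56 mm along x, 34 mm along y, with a V groove in its top running along y, on a flange 48 mm across; 48 mm high, plus a spigot 16 mm across reaching 16 mm below the underside. Grip its flat cheeks (along x). The point is its centre, 24 mm above the underside. 0.4 kg; random yaw. Its top starts 162 mm up, the highest of all parts and homes.
- collar_mid (a point): Blue extension collar under the V-head, standing in one of the two risers: a cylinder 64 mm across and 50 mm high with a socket 20 mm across in its top (the V-head's spigot hangs in it with 2 mm of play) and a spigot 16 mm across reaching 16 mm below its underside. The point is its centre, 25 mm above the underside. About 0.4 kg. At the start its underside is 64 mm above the table; the V-head's underside is then at 114 mm.
- flat_pad_mid (a point): Red flat pad, the top of the other pipe rest, its spigot in the other riser: a disc 64 mm across and 14 mm thick on a bare steel neck 50 mm across and 20 mm high, with a spigot 16 mm across reaching 16 mm below the neck. The point is the centre of the disc, 27 mm above the underside of the neck and 7 mm below the flat top; grip the disc's rim. About 0.35 kg. At the start its underside is 64 mm above the table.
- round_riser_mid (a point): Bare metal round riser, bottom of one of the pipe rests (which one changes, and so does what stands in it): a tube 56 mm across and 64 mm high on a round foot 96 mm across and 7 mm thick, with a socket 20 mm across and 20 mm deep in its top. The point is its centre, 32 mm above its underside. About 0.6 kg.
- square_riser_mid (a point): Bare metal square riser, bottom of the other pipe rest: a square tube 52 x 52 mm, 64 mm high, on a square foot 90 x 90 mm and 7 mm thick, with the same socket in its top. The point is its centre, 32 mm above its underside; x and y are square to its flat faces. About 0.6 kg; its yaw is random.
- yellow_holder_mouth (a point): Yellow holder, home of the V-head: a square tube 46 mm across with a 32 mm square bore, welded on a 90 mm square yellow base plate. Fixed; it stands upright and its yaw does not matter. The point is the centre of the mouth, on the rim, 52 mm above the table. The part's spigot (16 mm across) goes down the bore with 8 mm of play all round, and the part's underside rests on the rim.
- red_holder_mouth (a point): Red holder, home of the flat pad: a round pipe 48 mm across with a 32 mm bore, on a 90 mm square red base plate. Fixed; it stands upright and its yaw does not matter. The point is the centre of the mouth, on the rim, 52 mm above the table. The part's spigot (16 mm across) goes down the bore with 8 mm of play all round, and the part's underside rests on the rim.
- blue_holder_mouth (a point): Blue holder, home of the collar: a round pipe 48 mm across with a 32 mm bore, on a 90 mm square blue base plate. Fixed; it stands upright and its yaw does not matter. The point is the centre of the mouth, on the rim, 52 mm above the table. The part's spigot (16 mm across) goes down the bore with 8 mm of play all round, and the part's underside rests on the rim.
- round_nest_floor (a point): Round nest, home of the round riser: a fixed light grey round plate 130 mm across, 4 mm thick, with a bright curb 6 mm wide and 8 mm high round its edge; 118 mm across inside. The point is the centre of its floor, 4 mm above the table.
- square_nest_floor (a point): Square nest, home of the square riser: a fixed grey plate 126 x 126 mm, 4 mm thick, with a bright curb 6 mm wide and 8 mm high along its sides; 114 x 114 mm inside. The point is the centre of its floor, 4 mm above the table; x and y are square to its sides and its yaw changes a little.
Not all that is in view belongs to the job. Leave any brown or purple look-alike of the part that bears round_nest_floor alone.

How it is judged:
By the outcome, as a careful person would: the job done as asked, in the order asked, and still so for the second after the job is handed in, with the robot touching nothing.
It also fails if it takes over 136 s, if anything falls off the work surface, if the arm or the gripper's body presses on something with over 40 N, if the wrist force passes 120 N, or if a joint passes its speed limit or range.

## Robot

A 7-joint arm with a two-finger parallel gripper is mounted at the origin on the work surface. World frame = base frame: x ahead of the robot, y to its left, z up, the work surface at z = 0. Lengths are in m, angles in degrees, forces in N, time in s.
With the tool pointing down it reaches from about 0.425 to 0.875 m from the base axis. Payload 4.7 kg.
Tool frame: the origin (TCP) lies at the very end of the fingers, on their centre line; the grasp point (between the pads) lies env.tcp_to_grasp behind it (env.tcp_to_grasp is the distance from the TCP to the grasp point, in m); z points along the fingers, x is the direction in which the jaws open and shut, and the axes are right-handed (so a half turn about z gives the same grasp; the last joint's range is limited). The gripper opens to 87 mm and grips with 3 to 60 N. Pads are 19 mm wide; open, the fingers measure 117 mm over their backs; the gripper's body (75 mm by 190 mm) begins 51 mm behind the grasp point.
Start: joints at [63.948, 18.392, -4.016, 83.108, 1.295, 78.541, -3.26], TCP at [0.294, -0.58, 0.223] pointing down, gripper open.
Joint ranges: [-163.93, 163.93], [-17.29, 119.83], [-79.2, 71.16], [3.27, 140.29], [-89.18, 269.18], [5.43, 117.66], [-154.24, 154.24]. Speed limits (degrees/s): [147.25, 147.25, 180, 180, 180, 180, 180].

## Interface

Orientations are given as [roll, pitch, yaw] about the fixed x, y, z axes, in that order (R = Rz(yaw) Ry(pitch) Rx(roll)).
In Python, from cell import env gives the robot as it stands. The module is installed in compiled form; this text tells all that it offers.
- The arm moves only by the tool send_rows, never from a script. Its argument "steps" is a list of rows, each a list of 3 entries, a list of its own where there are three numbers: the shift along the tool's x, y, z in m, then the turn, a rotation vector about the tool's x, y, z in rad, then the finger opening in m, from 0 to 0.087. A call has exactly 5 rows; each row is the pose to reach, as a shift and turn from the pose commanded when the call began, along the tool's axes at that moment; what a row does not reach only later rows make up. A row lasts 1/12 s, in which the tool goes at most 41.7 mm and 7.16 degrees, less where a joint would pass 70% of its speed; a pose out of reach is approached as far as the arm can. A call with a gripper value outside its range is refused whole. The fingers move at their own pace and stop on an object; "grip_force" is the grip in N (left out, the last holds). Time passes only in rows, so rows that repeat a pose let the fingers close, or fill a call up. It gives the time, the measured TCP pose, the force and the opening at its end, in the units of the state.
- env.get_obs(): the state, without advancing time (a new reading comes with each control period).
- env.read_camera(name): name is "scene" or "top"; returns a dict with "pixels" (400x640x3 uint8, red, green, blue), "fx", "fy", "cx", "cy" (pixels), "k1" (the pictures are not rectified: a ray, as slopes to the right and down, at radius r is drawn at 1 + k1 r^2 times it, then the intrinsics apply), "position" and "rotation" of the camera in the world. Camera axes: x right, y up, looking along -z (the intrinsics and any distortion apply to the point x, -y, -z); pixel columns grow to the right and rows downward; lengths in m; the calibration is good to about 2 mm. A picture is of the moment at which its call begins. There is no depth.
- env.sign_off(): hands the job in, once; it reports no verdict.
The state is a dict: "time_s": time; "qpos": joint angles; "joint_velocities": joint speeds; "effort": joint torques, N m; "tool_pos": TCP position; "tool_rot": TCP orientation; "force": force on the tool from outside, world axes, zero at the start; "wrist_torque": the same for the moment, N m; "grip_width": finger opening in m.
Only numpy, scipy, OpenCV 4.12 (cv2) and the standard library are available. Lean on these libraries where they do the work, as an engineer would, in place of code of your own. Each camera call takes 0.05 s, during which the arm holds its last target.

## Working session

There is one attempt and no reset: what is moved stays moved. The work goes in short steps, Python scripts to look and compute and a tool call to move; the robot and the scene stay as the last step left them, time stands still between calls to the robot, and variables do not carry over. Pictures are saved under pics/ and viewed, and the job is handed in when it is done.

Besides the shell and the picture viewer there is one more tool, called after "Request:" as name(argument=value, ...) on one line, values as JSON. send_rows: Moves the arm, as the interface text tells. Its arguments: {"type":"object","properties":{"steps":{"type":"array"},"grip_force":{"type":"number"}},"required":["steps"]}

```bash
mkdir -p pics; cat > h.py <<'E'
from cell import env
import numpy as np, cv2
def snap(n,f):
    c=env.read_camera(n); cv2.imwrite('pics/'+f,c['pixels'][:,:,::-1]); return c
E
python3 - <<'E'
from h import *
print(env.tcp_to_grasp); print(env.get_obs())
for n in('scene','top'):
    c=snap(n,n+'0.png'); print({k:v for k,v in c.items() if k!='pixels'})
E
```

```text
0.0187
{'time_s': 0.0, 'qpos': array([63.94960137, 18.43851544, -4.0171595 , 83.17442383,  1.29496847,
       78.54091875, -3.25831373]), 'joint_velocities': array([ 0.08209453,  0.10284888,  0.01756219, -0.11577282,  0.01492641,
        0.0049631 ,  0.04030006]), 'effort': array([-7.04417325e-04, -4.91290069e+01, -4.05025743e-01, -3.12526560e+01,
       -6.42490690e-02,  4.38588217e-02,  2.11541856e-04]), 'tool_pos': array([ 0.29338149, -0.57940524,  0.2214721 ]), 'tool_rot': array([ 1.79994795e+02,  1.08609694e-01, -6.31366424e+01]), 'force': array([-0.2568402 , -0.88890762,  1.02218931]), 'wrist_torque': array([-0.00820715, -0.00332142, -0.019242  ]), 'grip_width': 0.08702307853843674}
{'fx': 371.7341831672971, 'fy': 371.7341831672971, 'cx': 319.5144213102701, 'cy': 195.8966519718369, 'k1': -0.023288718968167983, 'position': array([ 1.17564858, -0.03240659,  1.00497877]), 'rotation': array([ 35.79687796,  -0.43865254, 102.74376925])}
{'fx': 467.6322487653538, 'fy': 467.6322487653538, 'cx': 324.4858628808632, 'cy': 204.83275956696752, 'k1': -0.022808274354481323, 'position': array([ 0.48866981, -0.16883166,  1.51756487]), 'rotation': array([ 3.06280025e+00, -1.08536688e-02, -9.05607927e+01])}
```

View images.

View pics/top0.png

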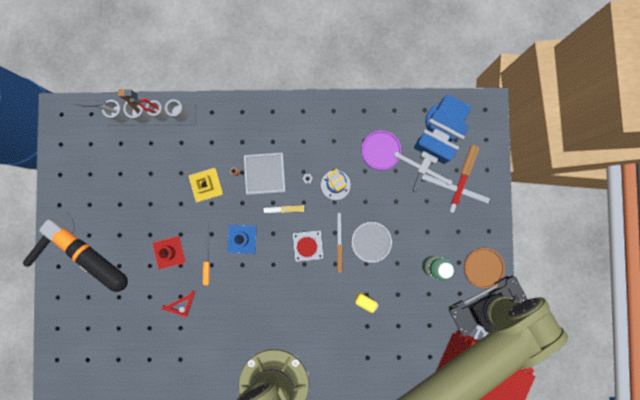

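View pics/scene0.png

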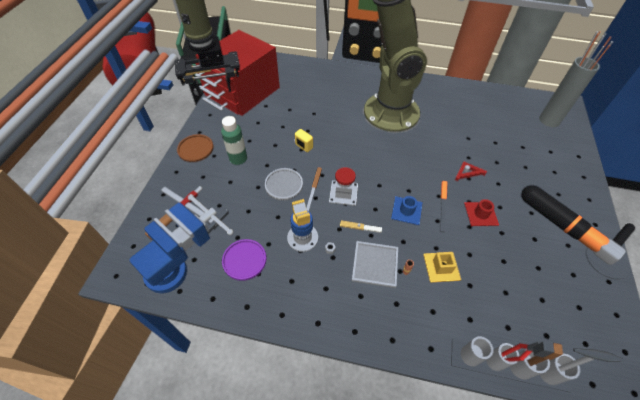

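```bash
cat >> h.py <<'E'
from scipy.spatial.transform import Rotation as Ro
from scipy.optimize import least_squares
def RR(a): return Ro.from_euler('xyz',a,degrees=True).as_matrix()
def proj(c,P):
    P=np.atleast_2d(P); q=(P-c['position'])@RR(c['rotation']); u=q[:,0]/-q[:,2]; v=-q[:,1]/-q[:,2]
    s=1+c['k1']*(u*u+v*v); return np.c_[c['cx']+c['fx']*u*s,c['cy']+c['fy']*v*s]
def back(c,px,z):
    px=np.atleast_2d(np.float64(px)); K=np.array([[c['fx'],0,c['cx']],[0,c['fy'],c['cy']],[0,0,1]])
    n=cv2.undistortPoints(px.reshape(-1,1,2),K,np.array([c['k1'],0,0,0,0.])).reshape(-1,2)
    d=np.c_[n[:,0],-n[:,1],-np.ones(len(n))]@RR(c['rotation']).T
    t=(z-c['position'][2])/d[:,2]; return c['position']+d*t[:,None]
def crop(c,f,x0,y0,x1,y1,k):
    im=c['pixels'][y0:y1,x0:x1,::-1]; im=cv2.resize(im,None,fx=k,fy=k,interpolation=cv2.INTER_CUBIC)
    for x in range(-(-x0//10)*10,x1,10):
        cv2.line(im,(int((x-x0+.5)*k),0),(int((x-x0+.5)*k),6),(255,255,255),1)
        if x%20==0: cv2.putText(im,str(x),(int((x-x0)*k),18),0,.4,(255,255,255),1)
    for y in range(-(-y0//10)*10,y1,10):
        cv2.line(im,(0,int((y-y0+.5)*k)),(6,int((y-y0+.5)*k)),(255,255,255),1)
        if y%20==0: cv2.putText(im,str(y),(8,int((y-y0+.5)*k)+4),0,.4,(255,255,255),1)
    cv2.imwrite('pics/'+f,im)
E
python3 - <<'E'
from h import *
c=env.read_camera('top')
crop(c,'t1.png',140,140,290,275,5)
crop(c,'t2.png',280,140,410,270,6)
c=env.read_camera('scene')
crop(c,'s1.png',250,150,410,300,5)
crop(c,'s2.png',380,170,510,290,6)
E
```

```text
(no output)
```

View pics/t1.png

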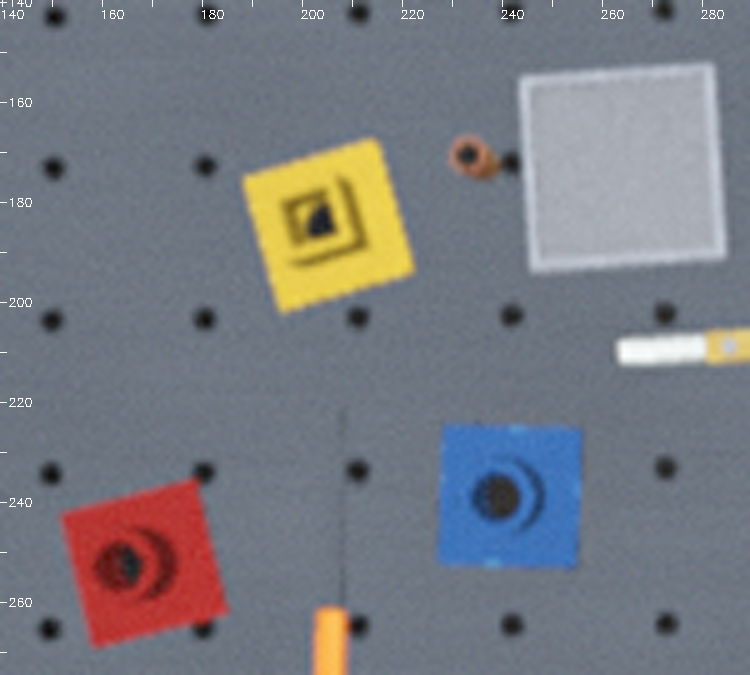

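View pics/t2.png

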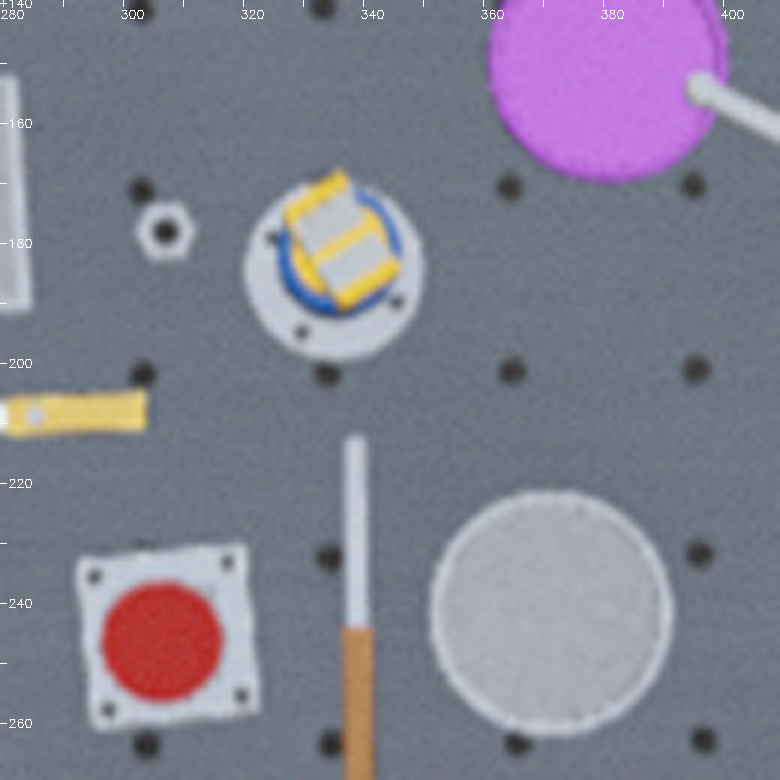

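View pics/s1.png

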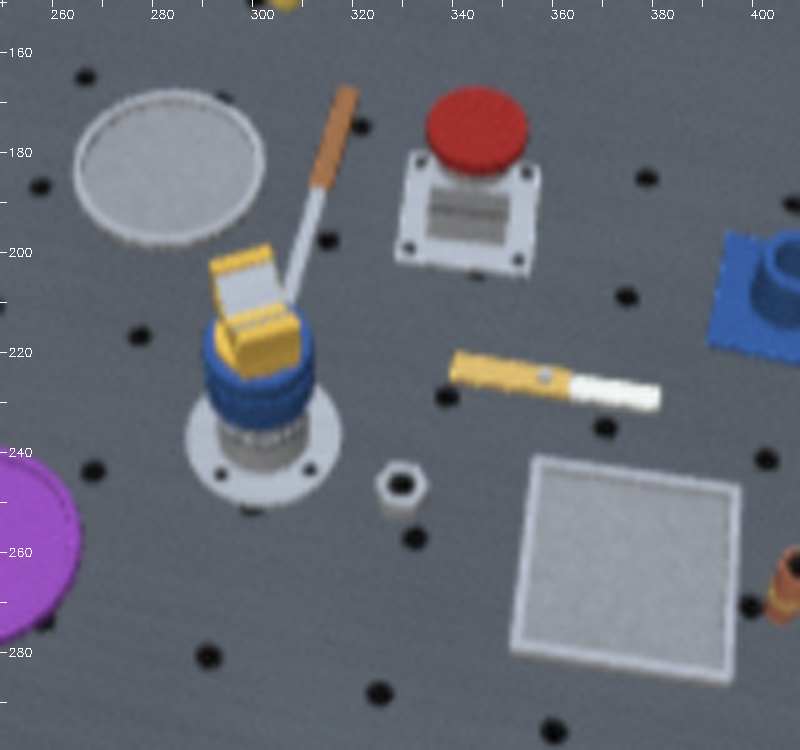

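View pics/s2.png

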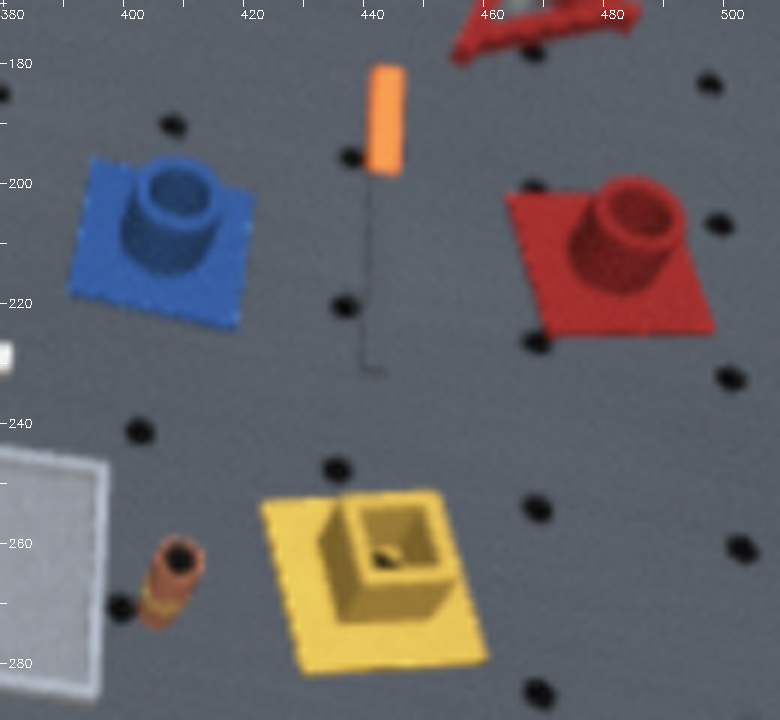

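```bash
cat > m.py <<'E'
from h import *
T=env.read_camera('top');S=env.read_camera('scene')
def t(l,k,o): return np.array(l)/k+np.array(o)-.5
A=(5,(140,140));B=(6,(280,140));C=(5,(250,150));D=(6,(380,170))
L={'yhold':(t([(309,214)],*A),t([(340,500),(437,490),(458,575),(363,585)],*D),.052),
'rhold':(t([(120,566)],*A),t([(640,213)],*D),.052),
'bhold':(t([(497,497)],*A),t([(178,193)],*D),.052),
'sqnest':(t([(518,75),(715,63),(727,258),(531,272)],*A),t([(533,455),(742,486),(734,686),(511,652)],*C),.012),
'rnest':(t([(551.5,613.5)],*B),t([(169,167)],*C),.012),
'vhead':(t([(283,215),(338,168),(400,262),(345,310)],*B),t([(210,263),(268,245),(300,316),(235,330)],*C),.162),
'collar':(t([(339.5,251)],*B),None,.114),
'rfoot':(t([(334,271)],*B),t([(264,435)],*C),.007),
'pad':(t([(161.5,641)],*B),t([(477,127)],*C),.098),
'sqfoot':(t([(76,560),(245,543),(260,712),(96,730)],*B),t([(411,150),(541,167),(529,275),(395,260)],*C),.007)}
for n,(a,b,z) in L.items():
  for cam,p in((T,a),(S,b)):
    if p is None: continue
    w=back(cam,p,z)[:,:2]; s=n+' '+str(w.mean(0).round(4))
    if len(w)==4:
        d=np.roll(w,-1,0)-w; s+=' len %s ang %s'%(np.hypot(*d.T).round(4),np.degrees(np.arctan2(d[:,1],d[:,0])).round(1))
    print(s)
E
python3 m.py
```

```text
yhold [0.642  0.2176]
yhold [0.6376 0.221 ] len [0.048  0.0443 0.046  0.0441] ang [ 109.2   13.6  -70.9 -163.7]
rhold [0.422  0.3355]
rhold [0.42   0.3396]
bhold [0.463 0.099]
bhold [0.4619 0.102 ]
sqnest [0.6748 0.0248] len [0.1281 0.1272 0.127  0.1286] ang [ -87.1 -176.8   93.5    3.8]
sqnest [0.6736 0.0295] len [0.1264 0.1279 0.1261 0.1286] ang [  93.3    3.8  -86.4 -176.1]
rnest [ 0.449  -0.3195]
rnest [ 0.4504 -0.314 ]
vhead [ 0.6354 -0.2053] len [0.0352 0.0548 0.0355 0.0552] ang [ -49.9 -147.4  130.6   32.4]
vhead [ 0.6301 -0.2035] len [0.034  0.0506 0.036  0.0465] ang [ 124.1   34.2  -62.5 -147.9]
collar [ 0.6343 -0.2055]
rfoot [ 0.6346 -0.2052]
rfoot [ 0.6337 -0.2013]
pad [ 0.4394 -0.1139]
pad [ 0.4389 -0.1102]
sqfoot [ 0.4388 -0.1146] len [0.0913 0.0908 0.0884 0.0916] ang [ -84.8 -175.5   95.7    6.4]
sqfoot [ 0.4379 -0.11  ] len [0.0893 0.0901 0.088  0.0926] ang [  93.6    4.3  -84.7 -174.9]
```

```bash
cat > go.py <<'E'
from h import *
import sys
def go(x,y,z,yaw,sub=None):
    o=env.get_obs(); R=RR(o['tool_rot']); Rt=RR([180,0,yaw])
    d=R.T@(np.array([x,y,z])-o['tool_pos']); r=Ro.from_matrix(R.T@Rt).as_rotvec()
    print('t %.1f pos %s rot %s F %s w %.4f'%(o['time_s'],o['tool_pos'].round(4),o['tool_rot'].round(2),o['force'].round(1),o['grip_width']))
    print('shift',d.round(4),'norm %.3f'%np.linalg.norm(d),'turn',r.round(4),'deg %.1f'%np.degrees(np.linalg.norm(r)), 'q',o['qpos'].round(0))
if __name__=='__main__': go(*map(float,sys.argv[1:5]))
E
python3 go.py .634 -.2035 .3 32.5;
```

```text
t 0.3 pos [ 0.2936 -0.5797  0.2222] rot [ 1.7999e+02  4.0000e-02 -6.3140e+01] F [ 0.6  0.1 -0.3] w 0.0868
shift [-0.1819 -0.4737 -0.0777] norm 0.513 turn [-4.0000e-04  5.0000e-04 -1.6692e+00] deg 95.6 q [64. 18. -4. 83.  1. 79. -3.]
```

Request:
send_rows(steps=[[[0, 0, -0.04], [0, 0, -0.12], 0.087], [[0, 0, -0.08], [0, 0, -0.24], 0.087], [[-0.014, -0.036, -0.08], [0, 0, -0.36], 0.087], [[-0.028, -0.072, -0.08], [0, 0, -0.48], 0.087], [[-0.042, -0.108, -0.08], [0, 0, -0.6], 0.087]])

```text
time_s: 0.72
tool_pos: [0.3716, -0.4933, 0.3036]
tool_rot: [180.0, -0.1, -28.5]
force: [1.4, 0.8, -0.7]
grip_width: 0.0876
```

```bash
python3 go.py .634 -.2035 .3 32.5
```

```text
t 0.7 pos [ 0.3716 -0.4933  0.3036] rot [ 1.7996e+02 -1.1000e-01 -2.8550e+01] F [ 1.4  0.8 -0.7] w 0.0876
shift [ 0.092  -0.3799  0.0035] norm 0.391 turn [ 0.0016 -0.0013 -1.0655] deg 61.0 q [ 60.  13. -12.  80.   3.  86.  20.]
```

Request:
send_rows(steps=[[[0.009, -0.038, 0], [0, 0, -0.11], 0.087], [[0.018, -0.076, 0], [0, 0, -0.22], 0.087], [[0.028, -0.114, 0], [0, 0, -0.33], 0.087], [[0.037, -0.152, 0], [0, 0, -0.44], 0.087], [[0.046, -0.19, 0], [0, 0, -0.55], 0.087]])

```text
time_s: 1.13
tool_pos: [0.5037, -0.3476, 0.3028]
tool_rot: [180.0, -0.0, 3.1]
force: [1.2, -0.8, 0.7]
grip_width: 0.0871
```

```bash
python3 go.py .634 -.2035 .25 32.5
```

```text
t 1.1 pos [ 0.5037 -0.3476  0.3028] rot [ 1.7997e+02 -1.0000e-02  3.0500e+00] F [ 1.2 -0.8  0.7] w 0.0871
shift [ 0.1377 -0.137   0.0528] norm 0.201 turn [ 6.00e-04 -1.00e-04 -5.14e-01] deg 29.4 q [ 50.  14. -21.  81.   5.  86.  32.]
```

Request:
send_rows(steps=[[[0.027, -0.027, 0.0], [0, 0, -0.11], 0.087], [[0.055, -0.055, 0.01], [0, 0, -0.22], 0.087], [[0.082, -0.082, 0.02], [0, 0, -0.33], 0.087], [[0.11, -0.11, 0.03], [0, 0, -0.44], 0.087], [[0.137, -0.137, 0.045], [0, 0, -0.514], 0.087]])

```text
time_s: 1.55
tool_pos: [0.6346, -0.2043, 0.2583]
tool_rot: [179.9, -0.1, 32.5]
force: [0.9, -0.5, 0.1]
grip_width: 0.0869
```

Request:
send_rows(steps=[[[0, 0, 0], [0, 0, 0], 0.087], [[0, 0, 0], [0, 0, 0], 0.087], [[0, 0, 0], [0, 0, 0], 0.087], [[0, 0, 0], [0, 0, 0], 0.087], [[0, 0, 0], [0, 0, 0], 0.087]])

```text
time_s: 1.97
tool_pos: [0.6324, -0.208, 0.2583]
tool_rot: [179.9, 0.0, 32.0]
force: [0.1, -0.7, -0.3]
grip_width: 0.0871
```

```bash
python3 - <<'E'
from h import *
from go import go
go(.634,-.2035,.2,32.5)
T=snap('top','a.png');S=env.read_camera('scene')
o=env.get_obs();print(proj(T,o['tool_pos']),proj(S,o['tool_pos']))
crop(T,'t3.png',280,130,390,240,6);crop(S,'s3.png',240,120,370,260,5)
E
```

```text
t 2.0 pos [ 0.6324 -0.208   0.2583] rot [1.799e+02 1.000e-02 3.201e+01] F [ 0.1 -0.7 -0.3] w 0.0871
shift [ 0.0037 -0.0031  0.0583] norm 0.059 turn [ 0.0017  0.0002 -0.0086] deg 0.5 q [ 38.  22. -30.  77.  11.  84.  41.]
[[338.14368526 176.45112809]] [[297.0636254  186.22073741]]
```

View pics/t3.png

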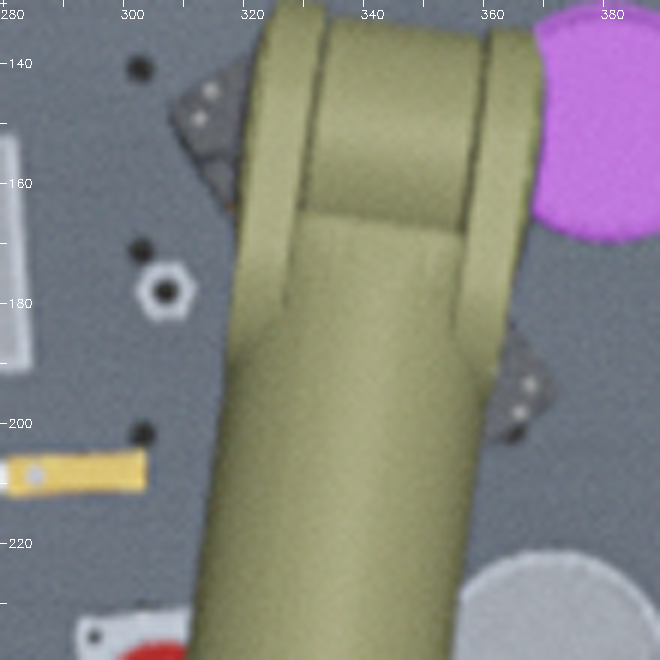

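View pics/s3.png

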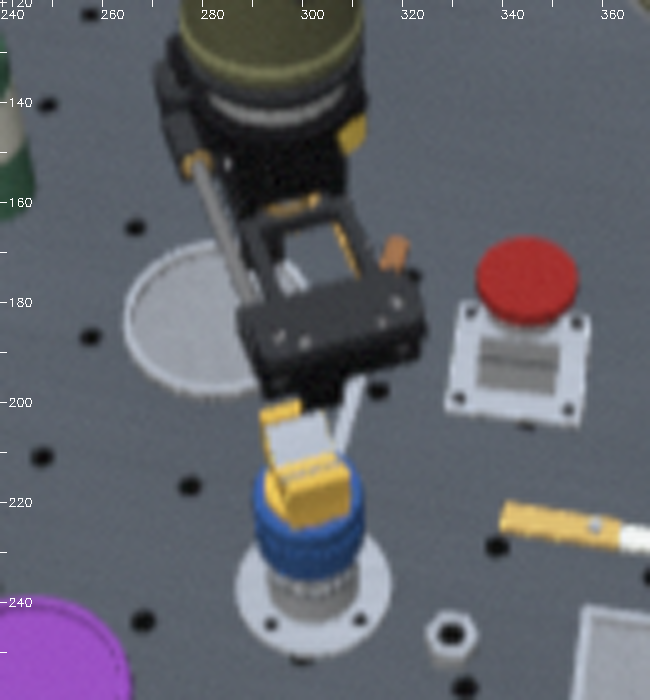

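```bash
python3 - <<'E'
from h import *
S=env.read_camera('scene');o=env.get_obs();R=RR(o['tool_rot']);p=o['tool_pos']
for q in [(.0585,.0095,0),(.0585,-.0095,0),(.0435,.0095,0),(.0435,-.0095,0),(.0585,.0095,-.03),(.0585,-.0095,-.03)]:
    a=proj(S,p+R@np.array(q))[0]; print(q,a.round(1),((a-[240,120]+.5)*5).round(0))
crop(S,'s4.png',270,165,335,225,12)
E
```

```text
(0.0585, 0.0095, 0) [300.6 205.4] [306. 430.]
(0.0585, -0.0095, 0) [308.1 203.3] [343. 419.]
(0.0435, 0.0095, 0) [298.8 200.6] [296. 406.]
(0.0435, -0.0095, 0) [306.1 198.6] [333. 395.]
(0.0585, 0.0095, -0.03) [300.2 198.3] [304. 394.]
(0.0585, -0.0095, -0.03) [307.9 196.1] [342. 383.]
```

View pics/s4.png

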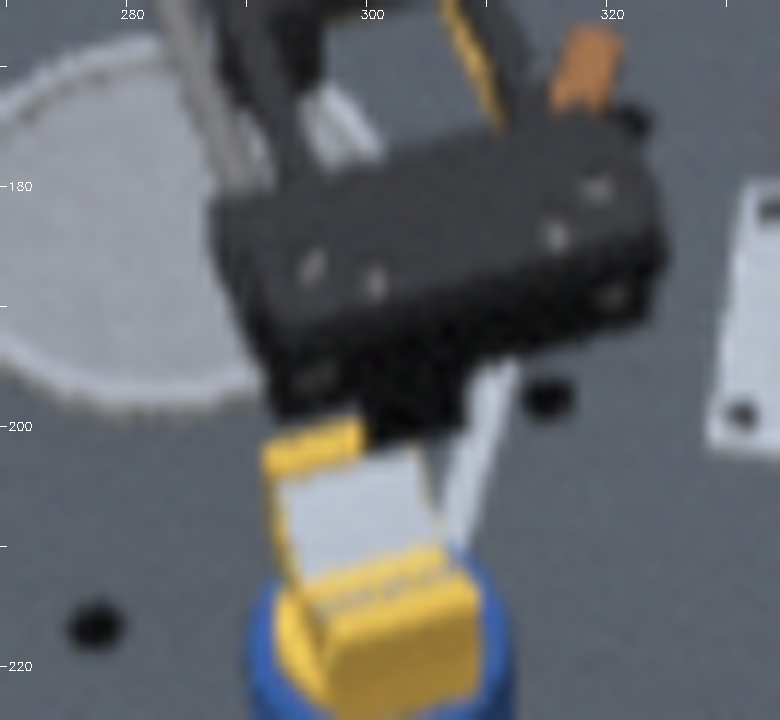

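```bash
python3 go.py .634 -.203 .122 32.5
```

```text
t 2.1 pos [ 0.6326 -0.2071  0.2581] rot [179.94  -0.    32.08] F [1.  0.8 0.9] w 0.0869
shift [ 0.0033 -0.0029  0.1361] norm 0.136 turn [ 0.001  -0.0001 -0.0073] deg 0.4 q [ 38.  22. -30.  77.  11.  84.  41.]
```

Request:
send_rows(steps=[[[0.003, -0.003, 0.015], [0, 0, -0.007], 0.087], [[0.003, -0.003, 0.035], [0, 0, -0.007], 0.087], [[0.003, -0.003, 0.055], [0, 0, -0.007], 0.087], [[0.003, -0.003, 0.07], [0, 0, -0.007], 0.087], [[0.003, -0.003, 0.08], [0, 0, -0.007], 0.087]])

```text
time_s: 2.53
tool_pos: [0.6329, -0.2022, 0.1758]
tool_rot: [-179.9, 0.1, 32.5]
force: [0.1, 0.7, 0.3]
grip_width: 0.087
```

```bash
python3 - <<'E'
from h import *
from go import go
go(.634,-.203,.122,32.5)
S=env.read_camera('scene');o=env.get_obs();R=RR(o['tool_rot']);p=o['tool_pos']
for q in [(.0585,.0095,0),(.0585,-.0095,0),(.0435,.0095,0),(.0435,-.0095,0)]:
    a=proj(S,p+R@np.array(q))[0]; print(q,a.round(1))
crop(S,'s5.png',265,180,340,250,10)
E
```

```text
t 2.5 pos [ 0.6329 -0.2022  0.1758] rot [-1.7993e+02  9.0000e-02  3.2550e+01] F [0.1 0.7 0.3] w 0.0870
shift [0.0006 0.0013 0.0538] norm 0.054 turn [-0.0012  0.0016  0.0008] deg 0.1 q [ 37.  24. -29.  83.  12.  76.  40.]
(0.0585, 0.0095, 0) [303.8 223.8]
(0.0585, -0.0095, 0) [310.7 221.7]
(0.0435, 0.0095, 0) [302.  219.2]
(0.0435, -0.0095, 0) [308.9 217.1]
```

View pics/s5.png

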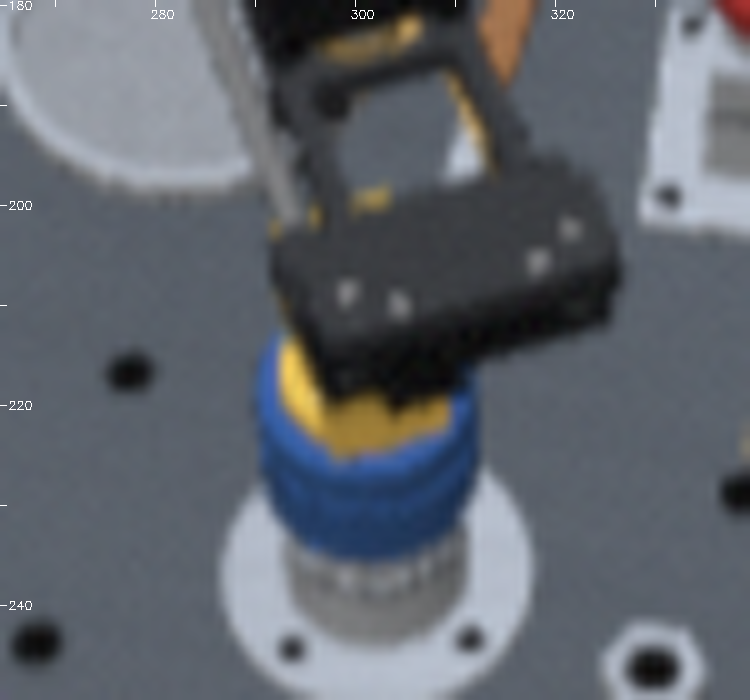

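```bash
python3 - <<'E'
from h import *
S=env.read_camera('scene');T=env.read_camera('top')
for z in(.162,.114,.124):
  for q in[(.028,.017),(.028,-.017)]:
    w=np.array([.634,-.203,z]);w[:2]+=Ro.from_euler('z',32.5,degrees=True).as_matrix()[:2,:2]@q
    print(z,q,proj(S,w).round(1))
for y in(-.203,-.199,-.207): print(y,proj(S,[[.634,y,.007],[.634,y,.114]]).round(1),proj(T,[[.634,y,.007],[.634,y,.114]]).round(1))
E
```

```text
0.162 (0.028, 0.017) [[309.2 214.7]]
0.162 (0.028, -0.017) [[297.2 218.2]]
0.114 (0.028, 0.017) [[309.4 224. ]]
0.114 (0.028, -0.017) [[297.9 227.5]]
0.124 (0.028, 0.017) [[309.4 222.1]]
0.124 (0.028, -0.017) [[297.7 225.6]]
-0.203 [[301.7 236.5]
 [300.6 217.7]] [[334.5 184.9]
 [335.3 181.5]]
-0.199 [[303.  236.7]
 [301.9 218. ]] [[333.3 184.9]
 [333.9 181.5]]
-0.207 [[300.5 236.2]
 [299.2 217.5]] [[335.7 184.9]
 [336.6 181.4]]
```

Request:
send_rows(steps=[[[0.0, 0.001, 0.014], [0, 0, 0], 0.087], [[0.0, 0.001, 0.028], [0, 0, 0], 0.087], [[0.0, 0.001, 0.042], [0, 0, 0], 0.087], [[0.0, 0.001, 0.053], [0, 0, 0], 0.087], [[0.0, 0.001, 0.053], [0, 0, 0], 0.087]])

```text
time_s: 3.1
tool_pos: [0.6323, -0.2021, 0.1206]
tool_rot: [-179.7, 0.2, 32.6]
force: [-0.2, -0.6, 0.2]
grip_width: 0.0871
```

Request:
send_rows(steps=[[[0, 0, 0], [0, 0, 0], 0.066], [[0, 0, 0], [0, 0, 0], 0.062], [[0, 0, 0], [0, 0, 0], 0.058], [[0, 0, 0], [0, 0, 0], 0.054], [[0, 0, 0], [0, 0, 0], 0.05]], grip_force=15)

```text
time_s: 3.52
tool_pos: [0.6349, -0.2026, 0.1253]
tool_rot: [179.9, -0.0, 32.6]
force: [0.7, -0.1, 0.5]
grip_width: 0.0615
```

Request:
send_rows(steps=[[[0, 0, 0], [0, 0, 0], 0.045], [[0, 0, 0], [0, 0, 0], 0.04], [[0, 0, 0], [0, 0, 0], 0.04], [[0, 0, 0], [0, 0, 0], 0.04], [[0, 0, 0], [0, 0, 0], 0.04]], grip_force=25)

```text
time_s: 3.93
tool_pos: [0.6347, -0.2027, 0.1251]
tool_rot: [180.0, -0.0, 32.6]
force: [-1.5, 0.1, 4.0]
grip_width: 0.0558
```

Request:
send_rows(steps=[[[0, 0, -0.003], [0, 0, 0], 0.04], [[0, 0, -0.008], [0, 0, 0], 0.04], [[0, 0, -0.014], [0, 0, 0], 0.04], [[0, 0, -0.02], [0, 0, 0], 0.04], [[0, 0, -0.026], [0, 0, 0], 0.04]], grip_force=25)

```text
time_s: 4.35
tool_pos: [0.6344, -0.2024, 0.1507]
tool_rot: [-180.0, 0.0, 32.6]
force: [-0.1, 0.6, -4.8]
grip_width: 0.0558
```

Request:
send_rows(steps=[[[0, 0, -0.012], [0, 0, 0], 0.04], [[0, 0, -0.027], [0, 0, 0], 0.04], [[0, 0, -0.042], [0, 0, 0], 0.04], [[0, 0, -0.054], [0, 0, 0], 0.04], [[0, 0, -0.06], [0, 0, 0], 0.04]])

```text
time_s: 4.77
tool_pos: [0.6356, -0.2026, 0.2135]
tool_rot: [179.8, -0.1, 32.6]
force: [0.7, -0.4, -3.7]
grip_width: 0.0559
```

```bash
python3 - <<'E'
from h import *
from go import go
go(.6395,.2195,.2,32.5)
S=env.read_camera('scene');T=env.read_camera('top')
crop(S,'s6.png',245,150,355,260,6)
E
```

```text
t 4.8 pos [ 0.6356 -0.2026  0.2135] rot [ 1.7984e+02 -1.3000e-01  3.2610e+01] F [ 0.7 -0.4 -3.7] w 0.0559
shift [ 0.2307 -0.3535  0.013 ] norm 0.422 turn [ 0.0028 -0.0023  0.0019] deg 0.2 q [ 37.  23. -30.  81.  11.  79.  40.]
```

View pics/s6.png

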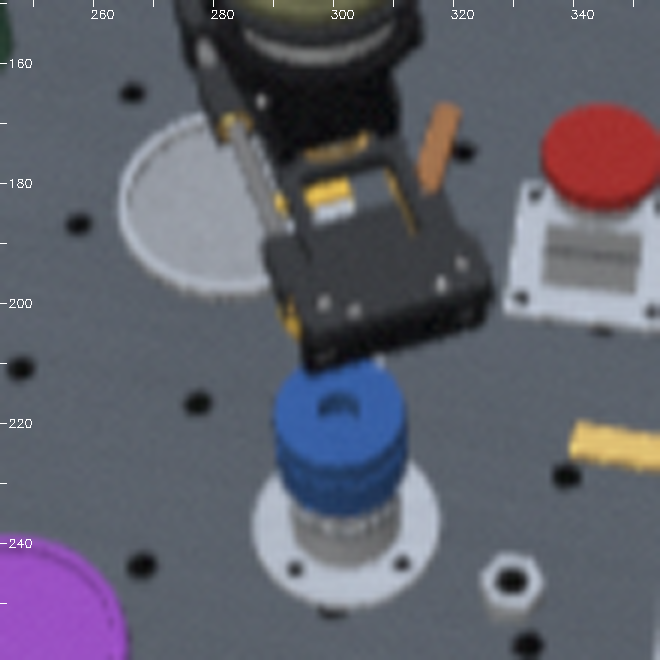

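Request:
send_rows(steps=[[[0.008, -0.012, 0], [0, 0, 0], 0.04], [[0.023, -0.036, 0], [0, 0, 0], 0.04], [[0.04, -0.062, 0], [0, 0, 0], 0.04], [[0.058, -0.088, 0], [0, 0, 0], 0.04], [[0.076, -0.115, 0], [0, 0, 0], 0.04]])

```text
time_s: 5.28
tool_pos: [0.6355, -0.0621, 0.2092]
tool_rot: [-179.9, 0.1, 32.6]
force: [0.4, 1.1, -4.0]
grip_width: 0.056
```

Request:
send_rows(steps=[[[0.018, -0.027, 0], [0, 0, 0], 0.04], [[0.036, -0.054, 0], [0, 0, 0], 0.04], [[0.054, -0.081, 0], [0, 0, 0], 0.04], [[0.072, -0.108, 0], [0, 0, 0], 0.04], [[0.088, -0.134, 0], [0, 0, 0], 0.04]])

```text
time_s: 5.7
tool_pos: [0.6371, 0.099, 0.2093]
tool_rot: [-179.9, 0.1, 32.7]
force: [1.4, -0.0, -4.5]
grip_width: 0.0559
```

```bash
python3 go.py .64 .22 .16 32.5
```

```text
t 5.7 pos [0.6371 0.099  0.2093] rot [-1.799e+02  9.000e-02  3.269e+01] F [ 1.4 -0.  -4.5] w 0.0559
shift [ 0.0679 -0.1002  0.0494] norm 0.131 turn [-0.0017  0.0015  0.0034] deg 0.2 q [ 17.  22. -36.  84.  13.  79.  12.]
```

Request:
send_rows(steps=[[[0.017, -0.025, 0], [0, 0, 0], 0.04], [[0.034, -0.05, 0.01], [0, 0, 0], 0.04], [[0.05, -0.074, 0.02], [0, 0, 0], 0.04], [[0.062, -0.091, 0.03], [0, 0, 0], 0.04], [[0.068, -0.1, 0.04], [0, 0, 0], 0.04]])

```text
time_s: 6.12
tool_pos: [0.6393, 0.2224, 0.1689]
tool_rot: [-179.8, 0.0, 32.9]
force: [-0.4, 0.9, -3.8]
grip_width: 0.056
```

Request:
send_rows(steps=[[[0, 0, 0], [0, 0, 0], 0.04], [[0, 0, 0.004], [0, 0, 0], 0.04], [[0, 0, 0.008], [0, 0, 0], 0.04], [[0, 0, 0.008], [0, 0, 0], 0.04], [[0, 0, 0.008], [0, 0, 0], 0.04]])

```text
time_s: 6.53
tool_pos: [0.6425, 0.2143, 0.1625]
tool_rot: [179.9, 0.0, 32.4]
force: [0.5, 0.1, -4.1]
grip_width: 0.0558
```

```bash
python3 - <<'E'
from h import *
from go import go
go(.64,.22,.1,32.5)
S=env.read_camera('scene');T=env.read_camera('top')
crop(S,'s7.png',390,180,500,290,6);crop(T,'t7.png',150,130,260,240,5)
o=env.get_obs();p=o['tool_pos']
print(proj(S,[p-[0,0,.011],p-[0,0,.027],[.64,.22,.052]]))
E
```

```text
t 6.5 pos [0.6425 0.2143 0.1625] rot [1.7994e+02 3.0000e-02 3.2440e+01] F [ 0.5  0.1 -4.1] w 0.0558
shift [ 0.001  -0.0062  0.0625] norm 0.063 turn [ 0.0011  0.0006 -0.0011] deg 0.1 q [  6.  28. -37.  82.  17.  76.   0.]
[[454.71926923 243.06584036]
 [452.88581442 245.98292682]
 [445.70403978 259.6648776 ]]
```

View pics/s7.png

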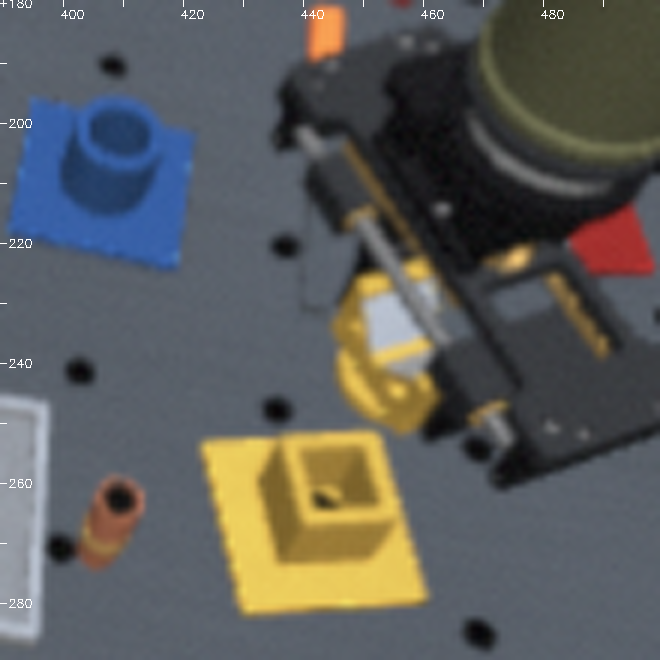

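View pics/t7.png

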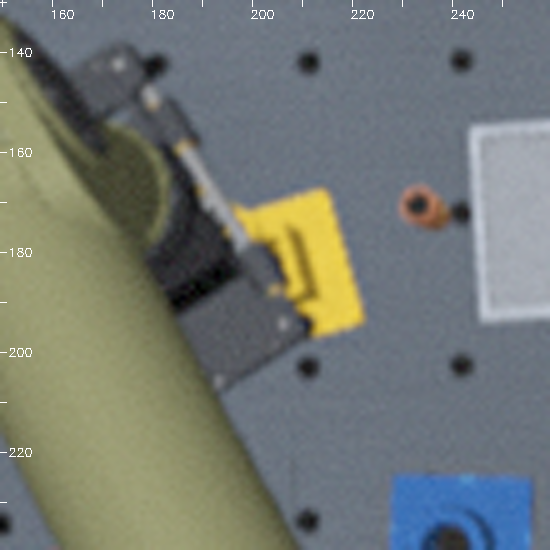

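Request:
send_rows(steps=[[[0.001, -0.006, 0.005], [0, 0, 0], 0.04], [[0.001, -0.006, 0.018], [0, 0, 0], 0.04], [[0.001, -0.006, 0.035], [0, 0, 0], 0.04], [[0.001, -0.006, 0.05], [0, 0, 0], 0.04], [[0.001, -0.006, 0.06], [0, 0, 0], 0.04]])

```text
time_s: 7.05
tool_pos: [0.6381, 0.2219, 0.0996]
tool_rot: [-180.0, 0.2, 32.6]
force: [-0.1, -0.0, -4.9]
grip_width: 0.0554
```

Request:
send_rows(steps=[[[0, 0, 0], [0, 0, 0], 0.04], [[0, 0, 0], [0, 0, 0], 0.04], [[0, 0, 0], [0, 0, 0], 0.04], [[0, 0, 0], [0, 0, 0], 0.04], [[0, 0, 0], [0, 0, 0], 0.04]])

```text
time_s: 7.47
tool_pos: [0.6402, 0.2225, 0.1037]
tool_rot: [180.0, -0.1, 32.6]
force: [-0.5, -0.4, -4.8]
grip_width: 0.0559
```

```bash
python3 - <<'E'
from h import *
from go import go
go(.64,.22,.063,32.5)
S=env.read_camera('scene')
crop(S,'s8.png',400,210,490,300,7)
o=env.get_obs();p=o['tool_pos']
print(proj(S,[p-[0,0,.011],p-[0,0,.027],[.64,.22,.052]]))
E
```

```text
t 7.5 pos [0.6402 0.2225 0.1037] rot [ 1.7997e+02 -1.1000e-01  3.2600e+01] F [-0.5 -0.4 -4.8] w 0.0559
shift [-0.0016  0.0019  0.0407] norm 0.041 turn [ 0.0005 -0.0019  0.0018] deg 0.2 q [  5.  31. -36.  86.  19.  70.  -1.]
[[450.78031687 253.27887889]
 [449.08201087 255.92819361]
 [445.70403978 259.6648776 ]]
```

View pics/s8.png

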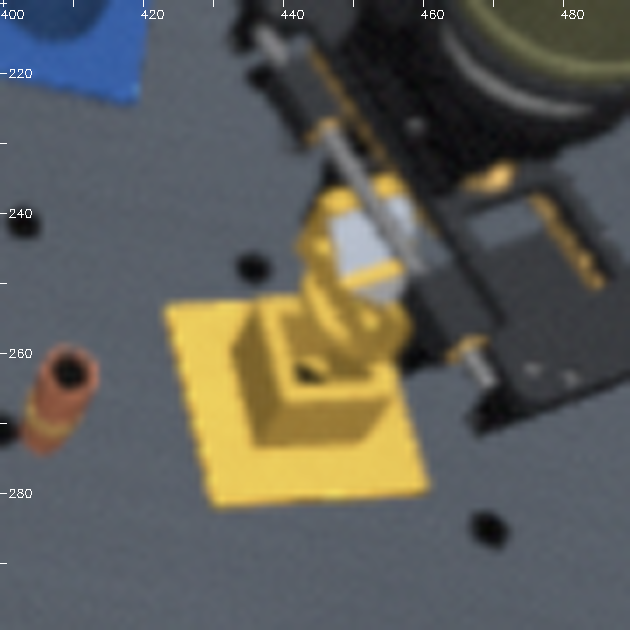

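Request:
send_rows(steps=[[[-0.001, 0.002, 0.005], [0, 0, 0], 0.04], [[-0.001, 0.002, 0.012], [0, 0, 0], 0.04], [[-0.001, 0.002, 0.02], [0, 0, 0], 0.04], [[-0.001, 0.002, 0.027], [0, 0, 0], 0.04], [[-0.001, 0.002, 0.032], [0, 0, 0], 0.04]])

```text
time_s: 7.93
tool_pos: [0.639, 0.2195, 0.0687]
tool_rot: [-180.0, 0.1, 32.6]
force: [-0.3, -1.2, -4.9]
grip_width: 0.0555
```

Request:
send_rows(steps=[[[0, 0, 0.001], [0, 0, 0], 0.04], [[0, 0, 0.002], [0, 0, 0], 0.04], [[0, 0, 0.003], [0, 0, 0], 0.04], [[0, 0, 0.004], [0, 0, 0], 0.04], [[0, 0, 0.005], [0, 0, 0], 0.04]])

```text
time_s: 8.35
tool_pos: [0.6401, 0.2201, 0.0659]
tool_rot: [180.0, -0.0, 32.6]
force: [-0.1, -0.3, -4.8]
grip_width: 0.0555
```

Request:
send_rows(steps=[[[0, 0, 0.001], [0, 0, 0], 0.04], [[0, 0, 0.002], [0, 0, 0], 0.04], [[0, 0, 0.002], [0, 0, 0], 0.04], [[0, 0, 0.002], [0, 0, 0], 0.04], [[0, 0, 0.002], [0, 0, 0], 0.04]])

```text
time_s: 8.77
tool_pos: [0.6398, 0.2198, 0.0636]
tool_rot: [180.0, -0.0, 32.6]
force: [-0.4, 0.2, -4.5]
grip_width: 0.0557
```

```bash
python3 - <<'E'
from h import *
from go import go
go(.64,.22,.063,32.5)
S=env.read_camera('scene')
crop(S,'s9.png',400,210,490,300,7)
E
```

```text
t 8.8 pos [0.6398 0.2198 0.0636] rot [179.99  -0.    32.6 ] F [-0.4  0.2 -4.5] w 0.0557
shift [ 0.0002 -0.      0.0006] norm 0.001 turn [ 0.0001 -0.0001  0.0017] deg 0.1 q [  5.  33. -36.  88.  20.  66.  -2.]
```

View pics/s9.png

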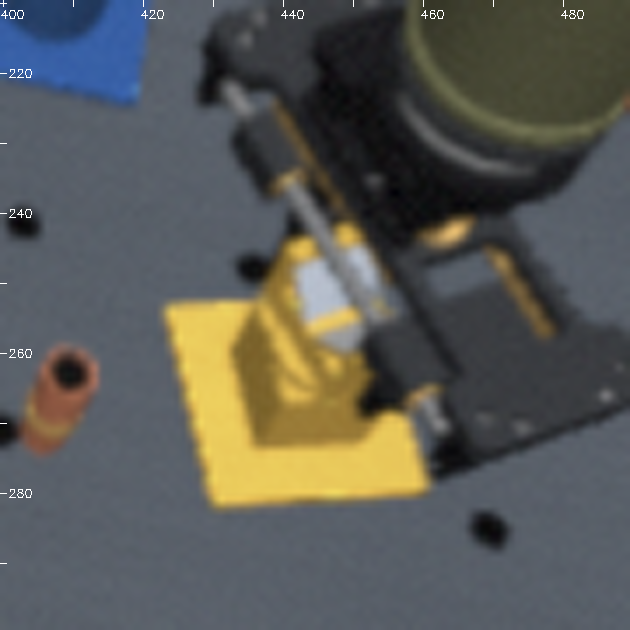

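Centred over the holder with the spigot in the bore (446,260). Lower by small steps until contact.

Request:
send_rows(steps=[[[0, 0, 0.0005], [0, 0, 0], 0.04], [[0, 0, 0.001], [0, 0, 0], 0.04], [[0, 0, 0.0015], [0, 0, 0], 0.04], [[0, 0, 0.002], [0, 0, 0], 0.04], [[0, 0, 0.002], [0, 0, 0], 0.04]])

```text
time_s: 9.23
tool_pos: [0.6399, 0.2199, 0.0631]
tool_rot: [180.0, -0.0, 32.6]
force: [-3.8, -1.4, 4.9]
grip_width: 0.056
```

Request:
send_rows(steps=[[[0, 0, 0], [0, 0, 0], 0.058], [[0, 0, 0], [0, 0, 0], 0.062], [[0, 0, 0], [0, 0, 0], 0.07], [[0, 0, 0], [0, 0, 0], 0.08], [[0, 0, 0], [0, 0, 0], 0.087]])

```text
time_s: 9.65
tool_pos: [0.64, 0.22, 0.0615]
tool_rot: [180.0, -0.0, 32.6]
force: [-0.0, 0.7, 0.5]
grip_width: 0.0747
```

Request:
send_rows(steps=[[[0, 0, -0.008], [0, 0, 0], 0.087], [[0, 0, -0.03], [0, 0, 0], 0.087], [[0, 0, -0.06], [0, 0, 0], 0.087], [[0, 0, -0.09], [0, 0, 0], 0.087], [[0, 0, -0.12], [0, 0, 0], 0.087]])

```text
time_s: 10.07
tool_pos: [0.6396, 0.22, 0.1833]
tool_rot: [-180.0, -0.0, 32.6]
force: [0.5, 0.6, 0.2]
grip_width: 0.0869
```

```bash
python3 - <<'E'
from h import *
from go import go
go(.634,-.2025,.2,0)
S=env.read_camera('scene')
crop(S,'s10.png',400,210,490,300,7)
crop(S,'s11.png',250,180,360,260,7)
E
```

```text
t 10.1 pos [0.6396 0.22   0.1833] rot [-1.7999e+02 -1.0000e-02  3.2620e+01] F [0.5 0.6 0.2] w 0.0869
shift [-0.2325  0.3529 -0.0168] norm 0.423 turn [-2.000e-04 -1.000e-04  5.693e-01] deg 32.6 q [  6.  27. -38.  81.  17.  78.   0.]
```

View pics/s10.png

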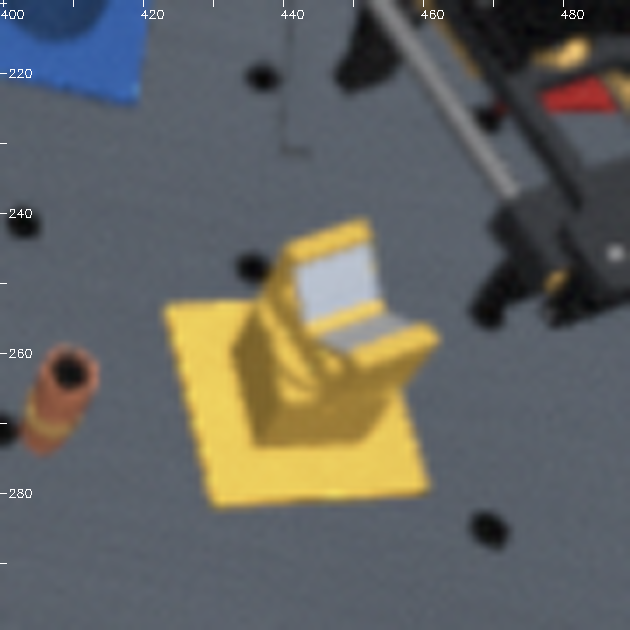

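View pics/s11.png

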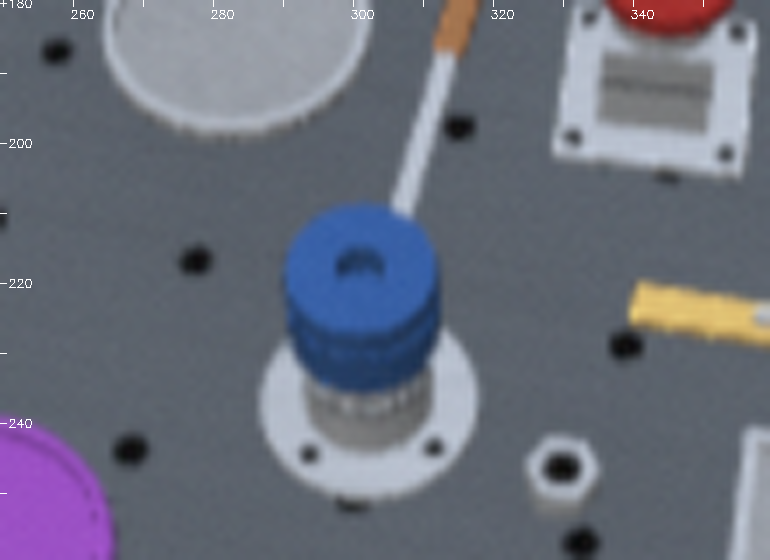

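Request:
send_rows(steps=[[[-0.014, 0.02, 0], [0, 0, 0], 0.087], [[-0.033, 0.05, 0], [0, 0, 0], 0.087], [[-0.053, 0.08, 0], [0, 0, 0], 0.087], [[-0.073, 0.111, 0], [0, 0, 0], 0.087], [[-0.093, 0.141, 0], [0, 0, 0], 0.087]])

```text
time_s: 10.53
tool_pos: [0.6374, 0.0493, 0.1821]
tool_rot: [180.0, -0.0, 32.6]
force: [1.2, 0.4, -0.3]
grip_width: 0.0871
```

Request:
send_rows(steps=[[[-0.02, 0.03, 0], [0, 0, 0], 0.087], [[-0.04, 0.06, 0], [0, 0, 0], 0.087], [[-0.06, 0.091, 0], [0, 0, 0], 0.087], [[-0.08, 0.121, 0], [0, 0, 0], 0.087], [[-0.1, 0.151, 0], [0, 0, 0], 0.087]])

```text
time_s: 10.95
tool_pos: [0.6344, -0.1319, 0.1822]
tool_rot: [179.9, -0.0, 32.6]
force: [1.1, -0.4, -0.3]
grip_width: 0.0873
```

```bash
python3 go.py .634 -.202 .17 32.6
```

```text
t 10.9 pos [ 0.6344 -0.1319  0.1822] rot [ 1.7995e+02 -3.0000e-02  3.2610e+01] F [ 1.1 -0.4 -0.3] w 0.0873
shift [-0.0382  0.0588  0.0123] norm 0.071 turn [ 0.0009 -0.0006  0.0001] deg 0.1 q [ 34.  22. -32.  86.  12.  75.  34.]
```

Request:
send_rows(steps=[[[-0.015, 0.023, 0.002], [0, 0, 0], 0.087], [[-0.027, 0.042, 0.006], [0, 0, 0], 0.087], [[-0.035, 0.054, 0.009], [0, 0, 0], 0.087], [[-0.038, 0.058, 0.012], [0, 0, 0], 0.087], [[-0.038, 0.058, 0.012], [0, 0, 0], 0.087]])

```text
time_s: 11.37
tool_pos: [0.6332, -0.2003, 0.1687]
tool_rot: [-179.9, 0.0, 32.5]
force: [0.7, 0.8, 0.6]
grip_width: 0.0872
```

Request:
send_rows(steps=[[[0, 0, 0], [0, 0, 0], 0.087], [[0, 0, 0], [0, 0, 0], 0.087], [[0, 0, 0], [0, 0, 0], 0.087], [[0, 0, 0], [0, 0, 0], 0.087], [[0, 0, 0], [0, 0, 0], 0.087]])

```text
time_s: 11.78
tool_pos: [0.634, -0.1983, 0.1698]
tool_rot: [180.0, -0.0, 32.7]
force: [-0.0, -0.1, -0.9]
grip_width: 0.0869
```

```bash
python3 go.py .634 -.202 .070 32.6
```

```text
t 11.8 pos [ 0.634  -0.1983  0.1698] rot [ 1.7999e+02 -2.0000e-02  3.2690e+01] F [-0.  -0.1 -0.9] w 0.0869
shift [-0.002   0.003   0.0998] norm 0.100 turn [ 0.0002 -0.0003  0.0016] deg 0.1 q [ 38.  24. -30.  84.  12.  75.  39.]
```

Request:
send_rows(steps=[[[-0.002, 0.003, 0.01], [0, 0, 0], 0.087], [[-0.002, 0.003, 0.03], [0, 0, 0], 0.087], [[-0.002, 0.003, 0.05], [0, 0, 0], 0.087], [[-0.002, 0.003, 0.07], [0, 0, 0], 0.087], [[-0.002, 0.003, 0.084], [0, 0, 0], 0.087]])

```text
time_s: 12.2
tool_pos: [0.6324, -0.2031, 0.0828]
tool_rot: [-179.9, 0.1, 32.6]
force: [0.1, 0.9, 0.1]
grip_width: 0.0871
```

Request:
send_rows(steps=[[[0, 0, 0.008], [0, 0, 0], 0.087], [[0, 0, 0.013], [0, 0, 0], 0.087], [[0, 0, 0.014], [0, 0, 0], 0.08], [[0, 0, 0.014], [0, 0, 0], 0.075], [[0, 0, 0.014], [0, 0, 0], 0.072]])

```text
time_s: 12.62
tool_pos: [0.6345, -0.2032, 0.0727]
tool_rot: [179.9, -0.1, 32.6]
force: [-0.5, -0.9, -0.2]
grip_width: 0.0761
```

```bash
python3 go.py .634 -.202 .070 32.6
```

```text
t 12.6 pos [ 0.6345 -0.2032  0.0727] rot [ 1.7991e+02 -7.0000e-02  3.2600e+01] F [-0.5 -0.9 -0.2] w 0.0761
shift [ 0.0002 -0.0013  0.0027] norm 0.003 turn [ 0.0015 -0.0012  0.0001] deg 0.1 q [ 37.  29. -29.  89.  15.  65.  38.]
```

Request:
send_rows(steps=[[[0, -0.001, 0.001], [0, 0, 0], 0.069], [[0, -0.001, 0.001], [0, 0, 0], 0.066], [[0, -0.001, 0.001], [0, 0, 0], 0.063], [[0, -0.001, 0.001], [0, 0, 0], 0.06], [[0, -0.001, 0.001], [0, 0, 0], 0.057]], grip_force=15)

```text
time_s: 13.03
tool_pos: [0.6336, -0.2021, 0.0711]
tool_rot: [180.0, -0.0, 32.6]
force: [0.3, -1.0, 0.4]
grip_width: 0.0631
```

Request:
send_rows(steps=[[[0, 0, 0], [0, 0, 0], 0.055], [[0, 0, 0], [0, 0, 0], 0.05], [[0, 0, 0], [0, 0, 0], 0.05], [[0, 0, 0], [0, 0, 0], 0.05], [[0, 0, 0], [0, 0, 0], 0.05]], grip_force=30)

```text
time_s: 13.45
tool_pos: [0.6336, -0.2021, 0.071]
tool_rot: [180.0, -0.0, 32.6]
force: [-0.4, 0.5, 4.2]
grip_width: 0.0636
```

Request:
send_rows(steps=[[[0, 0, -0.003], [0, 0, 0], 0.05], [[0, 0, -0.008], [0, 0, 0], 0.05], [[0, 0, -0.014], [0, 0, 0], 0.05], [[0, 0, -0.02], [0, 0, 0], 0.05], [[0, 0, -0.026], [0, 0, 0], 0.05]])

```text
time_s: 13.87
tool_pos: [0.6326, -0.2024, 0.0967]
tool_rot: [-180.0, 0.1, 32.6]
force: [0.1, -0.2, -3.3]
grip_width: 0.0635
```

```bash
python3 - <<'E'
from h import *
from go import go
go(.462,.101,.15,32.6)
S=env.read_camera('scene')
crop(S,'s12.png',250,180,360,260,7)
E
```

```text
t 13.9 pos [ 0.6326 -0.2024  0.0967] rot [-1.7996e+02  6.0000e-02  3.2590e+01] F [ 0.1 -0.2 -3.3] w 0.0635
shift [ 0.0196 -0.3475 -0.0531] norm 0.352 turn [-0.0006  0.001  -0.0002] deg 0.1 q [ 37.  28. -29.  88.  14.  68.  38.]
```

View pics/s12.png

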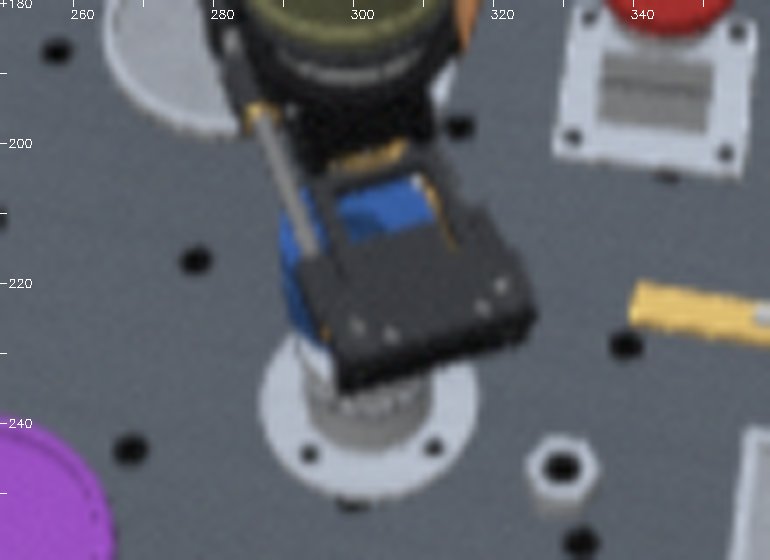

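Request:
send_rows(steps=[[[0, 0, -0.012], [0, 0, 0], 0.05], [[0, 0, -0.03], [0, 0, 0], 0.05], [[0.001, -0.01, -0.048], [0, 0, 0], 0.05], [[0.002, -0.03, -0.06], [0, 0, 0], 0.05], [[0.003, -0.058, -0.065], [0, 0, 0], 0.05]])

```text
time_s: 14.33
tool_pos: [0.6059, -0.154, 0.1645]
tool_rot: [179.8, -0.1, 32.4]
force: [1.0, -0.3, -4.1]
grip_width: 0.0633
```

Request:
send_rows(steps=[[[0.001, -0.028, 0], [0, 0, 0], 0.05], [[0.003, -0.056, 0], [0, 0, 0], 0.05], [[0.005, -0.084, 0], [0, 0, 0], 0.05], [[0.007, -0.112, 0], [0, 0, 0], 0.05], [[0.009, -0.14, 0], [0, 0, 0], 0.05]])

```text
time_s: 14.75
tool_pos: [0.5358, -0.0277, 0.1624]
tool_rot: [179.9, -0.0, 32.6]
force: [-0.6, -0.0, -4.0]
grip_width: 0.0632
```

```bash
python3 go.py .462 .101 .15 32.6
```

```text
t 14.8 pos [ 0.5358 -0.0277  0.1624] rot [ 1.7995e+02 -1.0000e-02  3.2610e+01] F [-0.6 -0.  -4. ] w 0.0632
shift [ 0.0072 -0.1482  0.0122] norm 0.149 turn [ 0.0009 -0.0001  0.0002] deg 0.1 q [ 33.   9. -36. 103.   6.  70.  28.]
```

Request:
send_rows(steps=[[[0.001, -0.028, 0], [0, 0, 0], 0.05], [[0.003, -0.056, 0], [0, 0, 0], 0.05], [[0.005, -0.084, 0], [0, 0, 0], 0.05], [[0.006, -0.112, 0], [0, 0, 0], 0.05], [[0.007, -0.134, 0.005], [0, 0, 0], 0.05]])

```text
time_s: 15.17
tool_pos: [0.4696, 0.0902, 0.1582]
tool_rot: [179.9, -0.1, 32.7]
force: [0.5, -0.0, -3.2]
grip_width: 0.0636
```

Request:
send_rows(steps=[[[0, -0.008, 0], [0, 0, 0], 0.05], [[0, -0.012, 0], [0, 0, 0], 0.05], [[0, -0.012, 0], [0, 0, 0], 0.05], [[0, -0.012, 0], [0, 0, 0], 0.05], [[0, -0.012, 0], [0, 0, 0], 0.05]])

```text
time_s: 15.58
tool_pos: [0.4646, 0.0964, 0.1568]
tool_rot: [180.0, -0.0, 32.5]
force: [0.7, -0.9, -3.1]
grip_width: 0.0631
```

```bash
python3 go.py .462 .101 .1 32.6
```

```text
t 15.6 pos [0.4646 0.0964 0.1568] rot [ 1.7997e+02 -2.0000e-02  3.2480e+01] F [ 0.7 -0.9 -3.1] w 0.0631
shift [ 0.0002 -0.0053  0.0568] norm 0.057 turn [ 0.0006 -0.0003 -0.0022] deg 0.1 q [ 27.   1. -42. 111.   1.  68.  17.]
```

Request:
send_rows(steps=[[[0, -0.005, 0.006], [0, 0, 0], 0.05], [[0, -0.005, 0.02], [0, 0, 0], 0.05], [[0, -0.005, 0.036], [0, 0, 0], 0.05], [[0, -0.005, 0.05], [0, 0, 0], 0.05], [[0, -0.005, 0.056], [0, 0, 0], 0.05]])

```text
time_s: 16.0
tool_pos: [0.4597, 0.1014, 0.0983]
tool_rot: [-179.9, 0.2, 32.5]
force: [-1.2, -0.3, -4.8]
grip_width: 0.0638
```

Request:
send_rows(steps=[[[0, 0, 0], [0, 0, 0], 0.05], [[0, 0, 0], [0, 0, 0], 0.05], [[0, 0, 0], [0, 0, 0], 0.05], [[0, 0, 0], [0, 0, 0], 0.05], [[0, 0, 0], [0, 0, 0], 0.05]])

```text
time_s: 16.42
tool_pos: [0.4617, 0.1021, 0.1013]
tool_rot: [179.9, -0.1, 32.6]
force: [0.1, 0.2, -4.1]
grip_width: 0.0635
```

```bash
python3 - <<'E'
from h import *
from go import go
go(.462,.101,.059,32.6)
S=env.read_camera('scene')
crop(S,'s13.png',360,140,470,250,6)
o=env.get_obs();p=o['tool_pos']
print(proj(S,[p-[0,0,.007],p-[0,0,.023],[.462,.101,.052]]))
E
```

```text
t 16.4 pos [0.4617 0.1021 0.1013] rot [ 1.7995e+02 -7.0000e-02  3.2600e+01] F [ 0.1  0.2 -4.1] w 0.0635
shift [-0.0004  0.001   0.0423] norm 0.042 turn [ 0.0009 -0.0012 -0.0001] deg 0.1 q [ 26.   5. -43. 115.   4.  61.  14.]
[[412.01090343 193.6645223 ]
 [410.92461453 196.7276888 ]
 [408.84107512 201.625296  ]]
```

View pics/s13.png

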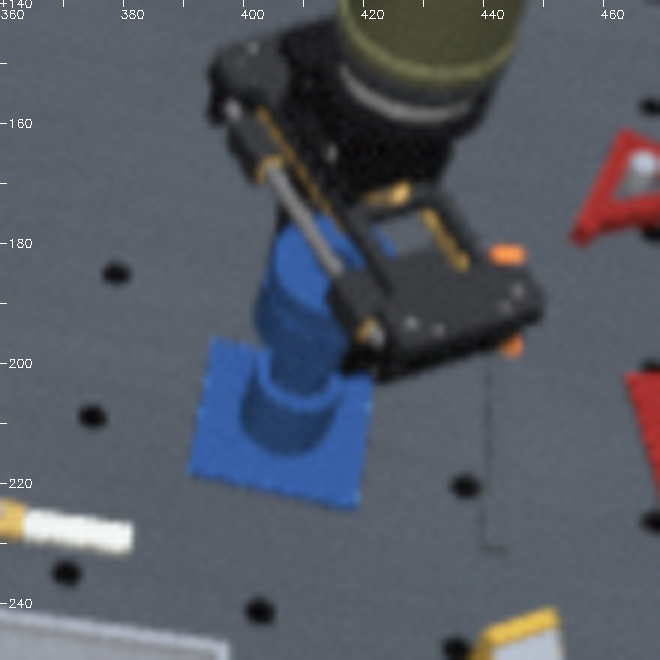

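Request:
send_rows(steps=[[[0, 0.001, 0.006], [0, 0, 0], 0.05], [[0, 0.001, 0.014], [0, 0, 0], 0.05], [[0, 0.001, 0.022], [0, 0, 0], 0.05], [[0, 0.001, 0.03], [0, 0, 0], 0.05], [[0, 0.001, 0.036], [0, 0, 0], 0.05]])

```text
time_s: 16.88
tool_pos: [0.4608, 0.1011, 0.063]
tool_rot: [-179.9, 0.1, 32.6]
force: [0.5, -0.2, -3.8]
grip_width: 0.0636
```

Request:
send_rows(steps=[[[0, 0, 0.001], [0, 0, 0], 0.05], [[0, 0, 0.002], [0, 0, 0], 0.05], [[0, 0, 0.003], [0, 0, 0], 0.05], [[0, 0, 0.004], [0, 0, 0], 0.05], [[0, 0, 0.005], [0, 0, 0], 0.05]])

```text
time_s: 17.3
tool_pos: [0.462, 0.1012, 0.0598]
tool_rot: [180.0, -0.0, 32.6]
force: [0.0, -0.0, -4.2]
grip_width: 0.0632
```

Request:
send_rows(steps=[[[0, 0, 0.0005], [0, 0, 0], 0.05], [[0, 0, 0.001], [0, 0, 0], 0.05], [[0, 0, 0.0015], [0, 0, 0], 0.05], [[0, 0, 0.0015], [0, 0, 0], 0.05], [[0, 0, 0.0015], [0, 0, 0], 0.05]])

```text
time_s: 17.72
tool_pos: [0.4618, 0.1012, 0.0589]
tool_rot: [180.0, 0.0, 32.6]
force: [-3.9, -0.6, 5.9]
grip_width: 0.0635
```

Contact (rim). Release and retreat.

Request:
send_rows(steps=[[[0, 0, 0], [0, 0, 0], 0.065], [[0, 0, 0], [0, 0, 0], 0.069], [[0, 0, 0], [0, 0, 0], 0.076], [[0, 0, 0], [0, 0, 0], 0.084], [[0, 0, 0], [0, 0, 0], 0.087]])

```text
time_s: 18.13
tool_pos: [0.4619, 0.1013, 0.0581]
tool_rot: [180.0, -0.0, 32.6]
force: [-0.8, -1.0, -0.3]
grip_width: 0.0813
```

Request:
send_rows(steps=[[[0, 0, -0.008], [0, 0, 0], 0.087], [[0, 0, -0.03], [0, 0, 0], 0.087], [[0, 0, -0.06], [0, 0, 0], 0.087], [[0, 0, -0.09], [0, 0, 0], 0.087], [[0, 0, -0.1], [0, 0, 0], 0.087]])

```text
time_s: 18.55
tool_pos: [0.4641, 0.1021, 0.1627]
tool_rot: [179.8, -0.3, 32.6]
force: [0.9, 0.8, -0.4]
grip_width: 0.0867
```

```bash
python3 - <<'E'
from h import *
from go import go
go(.439,-.111,.15,5)
S=env.read_camera('scene')
crop(S,'s14.png',320,140,440,240,6)
print(proj(S,[[.439,-.111,.098],[.439,-.111,.007],[.462,.101,.102]]))
E
```

```text
t 18.6 pos [0.4641 0.1021 0.1627] rot [179.8   -0.34  32.63] F [ 0.9  0.8 -0.4] w 0.0867
shift [-0.1361  0.1659  0.0125] norm 0.215 turn [ 0.002  -0.0066  0.4822] deg 27.6 q [ 28.   1. -43. 111.   1.  68.  17.]
[[344.65033844 174.8807712 ]
 [342.94789555 192.07962436]
 [412.1808431  192.17426201]]
```

View pics/s14.png

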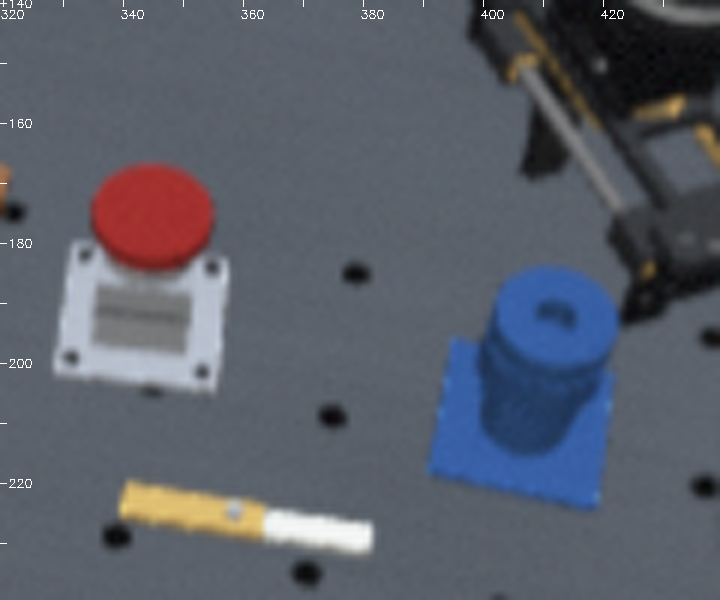

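Request:
send_rows(steps=[[[-0.014, 0.017, 0], [0, 0, 0], 0.087], [[-0.036, 0.044, 0], [0, 0, 0], 0.087], [[-0.06, 0.073, 0], [0, 0, 0], 0.087], [[-0.083, 0.101, 0], [0, 0, 0], 0.087], [[-0.105, 0.128, 0], [0, 0, 0], 0.087]])

```text
time_s: 19.02
tool_pos: [0.4411, -0.065, 0.1573]
tool_rot: [-180.0, 0.1, 32.6]
force: [0.5, -0.2, 0.1]
grip_width: 0.0869
```

Request:
send_rows(steps=[[[-0.019, 0.023, 0], [0, 0, 0], 0.087], [[-0.027, 0.033, 0], [0, 0, 0], 0.087], [[-0.031, 0.038, 0], [0, 0, 0], 0.087], [[-0.031, 0.038, 0], [0, 0, 0], 0.087], [[-0.031, 0.038, 0], [0, 0, 0], 0.087]])

```text
time_s: 19.43
tool_pos: [0.4364, -0.1108, 0.1576]
tool_rot: [-179.9, 0.0, 32.6]
force: [0.6, -1.1, -0.5]
grip_width: 0.0871
```

```bash
python3 go.py .439 -.1105 .0723 32.6
```

```text
t 19.4 pos [ 0.4364 -0.1108  0.1576] rot [-179.94    0.     32.64] F [ 0.6 -1.1 -0.5] w 0.0871
shift [0.0023 0.0012 0.0853] norm 0.085 turn [-0.0011  0.0001  0.0008] deg 0.1 q [ 41.  -3. -29. 114.  -1.  68.  45.]
```

Request:
send_rows(steps=[[[0.002, 0.001, 0.01], [0, 0, 0], 0.087], [[0.002, 0.001, 0.028], [0, 0, 0], 0.087], [[0.002, 0.001, 0.048], [0, 0, 0], 0.087], [[0.002, 0.001, 0.064], [0, 0, 0], 0.087], [[0.002, 0.001, 0.075], [0, 0, 0], 0.087]])

```text
time_s: 19.85
tool_pos: [0.438, -0.1098, 0.0808]
tool_rot: [-179.9, 0.1, 32.8]
force: [-0.3, -0.0, -0.4]
grip_width: 0.0869
```

Request:
send_rows(steps=[[[0, 0, 0], [0, 0, 0], 0.087], [[0, 0, 0], [0, 0, 0], 0.084], [[0, 0, 0], [0, 0, 0], 0.08], [[0, 0, 0], [0, 0, 0], 0.076], [[0, 0, 0], [0, 0, 0], 0.074]])

```text
time_s: 20.27
tool_pos: [0.4395, -0.1118, 0.084]
tool_rot: [179.9, -0.1, 32.6]
force: [-0.1, 0.5, 1.0]
grip_width: 0.0764
```

```bash
python3 go.py .439 -.1105 .0723 32.6
```

```text
t 20.3 pos [ 0.4395 -0.1118  0.084 ] rot [ 1.7991e+02 -6.0000e-02  3.2600e+01] F [-0.1  0.5  1. ] w 0.0764
shift [ 0.0003 -0.0014  0.0117] norm 0.012 turn [ 0.0016 -0.001   0.0001] deg 0.1 q [ 40.   3. -29. 119.   2.  59.  42.]
```

Request:
send_rows(steps=[[[0, -0.001, 0.004], [0, 0, 0], 0.074], [[0, -0.001, 0.008], [0, 0, 0], 0.074], [[0, -0.001, 0.0115], [0, 0, 0], 0.074], [[0, -0.001, 0.0115], [0, 0, 0], 0.072], [[0, -0.001, 0.0115], [0, 0, 0], 0.07]])

```text
time_s: 20.68
tool_pos: [0.4379, -0.1107, 0.0711]
tool_rot: [-180.0, 0.0, 32.6]
force: [-1.4, -0.3, -0.1]
grip_width: 0.0713
```

Request:
send_rows(steps=[[[0, 0, 0], [0, 0, 0], 0.067], [[0, 0, 0], [0, 0, 0], 0.064], [[0, 0, 0], [0, 0, 0], 0.061], [[0, 0, 0], [0, 0, 0], 0.058], [[0, 0, 0], [0, 0, 0], 0.055]], grip_force=15)

```text
time_s: 21.1
tool_pos: [0.4382, -0.1109, 0.0716]
tool_rot: [180.0, 0.0, 32.6]
force: [0.6, -0.8, 0.8]
grip_width: 0.0635
```

Request:
send_rows(steps=[[[0, 0, 0], [0, 0, 0], 0.05], [[0, 0, 0], [0, 0, 0], 0.05], [[0, 0, 0], [0, 0, 0], 0.05], [[0, 0, 0], [0, 0, 0], 0.05], [[0, 0, 0], [0, 0, 0], 0.05]], grip_force=30)

```text
time_s: 21.52
tool_pos: [0.4383, -0.1109, 0.0717]
tool_rot: [180.0, 0.0, 32.6]
force: [-0.1, -0.8, 1.7]
grip_width: 0.063
```

```bash
python3 - <<'E'
from h import *
from go import go
go(.421,.339,.15,32.6)
S=env.read_camera('scene')
crop(S,'s15.png',300,130,400,220,7)
E
```

```text
t 21.5 pos [ 0.4383 -0.1109  0.0717] rot [179.98   0.    32.6 ] F [-0.1 -0.8  1.7] w 0.0630
shift [ 0.2279 -0.3883 -0.0784] norm 0.457 turn [0.0003 0.     0.    ] deg 0.0 q [ 40.   4. -29. 119.   2.  57.  42.]
```

View pics/s15.png

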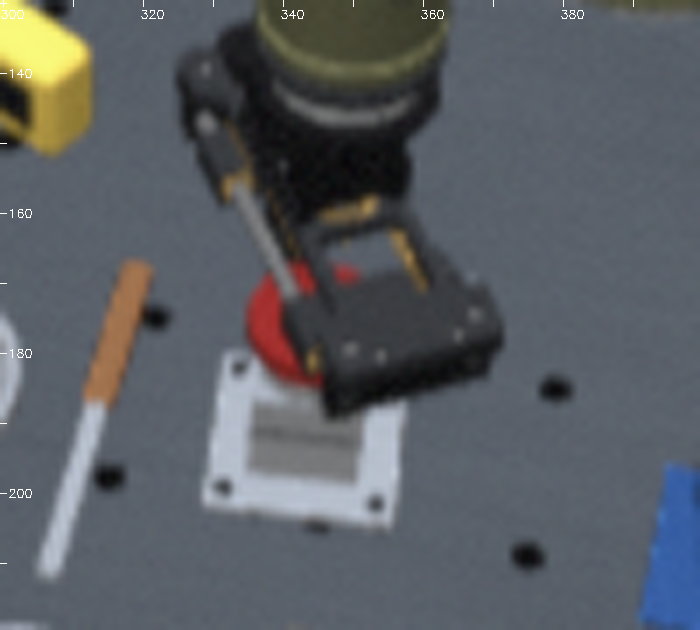

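Request:
send_rows(steps=[[[0, 0, -0.003], [0, 0, 0], 0.05], [[0, 0, -0.008], [0, 0, 0], 0.05], [[0, 0, -0.014], [0, 0, 0], 0.05], [[0, 0, -0.02], [0, 0, 0], 0.05], [[0, 0, -0.026], [0, 0, 0], 0.05]])

```text
time_s: 21.98
tool_pos: [0.4381, -0.1108, 0.0981]
tool_rot: [-180.0, 0.0, 32.6]
force: [0.0, -0.1, -3.9]
grip_width: 0.0629
```

Request:
send_rows(steps=[[[0, 0, -0.012], [0, 0, 0], 0.05], [[0, 0, -0.027], [0, 0, 0], 0.05], [[0, 0, -0.042], [0, 0, 0], 0.05], [[0, 0, -0.06], [0, 0, 0], 0.05], [[0, 0, -0.07], [0, 0, 0], 0.05]])

```text
time_s: 22.4
tool_pos: [0.4391, -0.111, 0.1699]
tool_rot: [179.9, -0.1, 32.6]
force: [1.1, 0.1, -4.4]
grip_width: 0.0631
```

```bash
python3 - <<'E'
from h import *
from go import go
go(.421,.339,.16,32.6)
S=env.read_camera('scene')
crop(S,'s16.png',300,120,400,220,6)
E
```

```text
t 22.4 pos [ 0.4391 -0.111   0.1699] rot [ 1.7986e+02 -9.0000e-02  3.2610e+01] F [ 1.1  0.1 -4.4] w 0.0631
shift [ 0.2272 -0.3888  0.0093] norm 0.450 turn [ 0.0024 -0.0016  0.0002] deg 0.2 q [ 41.  -3. -29. 113.  -2.  69.  45.]
```

View pics/s16.png

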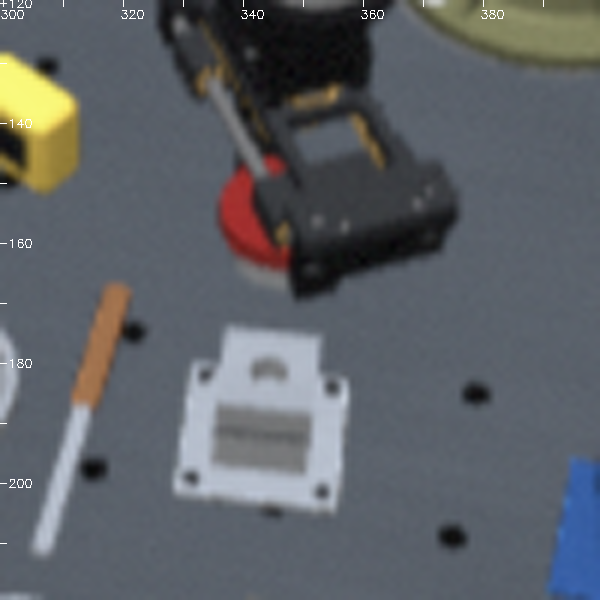

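Request:
send_rows(steps=[[[0.013, -0.009, 0], [0, 0, 0], 0.05], [[0.038, -0.026, 0], [0, 0, 0], 0.05], [[0.066, -0.045, 0], [0, 0, 0], 0.05], [[0.096, -0.066, 0], [0, 0, 0], 0.05], [[0.12, -0.086, 0], [0, 0, 0], 0.05]])

```text
time_s: 22.87
tool_pos: [0.4936, 0.0284, 0.1673]
tool_rot: [-180.0, -0.1, 32.6]
force: [0.1, 0.1, -3.9]
grip_width: 0.063
```

```bash
python3 go.py .48 .2 .165 32.6
```

```text
t 22.9 pos [0.4936 0.0284 0.1673] rot [-1.7999e+02 -6.0000e-02  3.2600e+01] F [ 0.1  0.1 -3.9] w 0.0630
shift [ 0.081  -0.1519  0.0025] norm 0.172 turn [-0.0002 -0.0011 -0.    ] deg 0.1 q [ 31.   3. -38. 108.   2.  69.  25.]
```

Request:
send_rows(steps=[[[0.014, -0.026, 0], [0, 0, 0], 0.05], [[0.03, -0.056, 0], [0, 0, 0], 0.05], [[0.046, -0.086, 0], [0, 0, 0], 0.05], [[0.063, -0.118, 0], [0, 0, 0], 0.05], [[0.08, -0.15, 0], [0, 0, 0], 0.05]])

```text
time_s: 23.28
tool_pos: [0.479, 0.1969, 0.1671]
tool_rot: [180.0, 0.0, 32.6]
force: [0.9, 0.0, -4.5]
grip_width: 0.0628
```

```bash
python3 go.py .421 .339 .15 32.6
```

```text
t 23.3 pos [0.479  0.1969 0.1671] rot [1.7998e+02 3.0000e-02 3.2550e+01] F [ 0.9  0.  -4.5] w 0.0628
shift [ 0.0276 -0.151   0.017 ] norm 0.154 turn [ 0.0003  0.0004 -0.0009] deg 0.1 q [ 19.   8. -47. 105.   6.  70.   2.]
```

Request:
send_rows(steps=[[[0.005, -0.03, 0], [0, 0, 0], 0.05], [[0.011, -0.06, 0], [0, 0, 0], 0.05], [[0.017, -0.09, 0], [0, 0, 0], 0.05], [[0.022, -0.12, 0.004], [0, 0, 0], 0.05], [[0.026, -0.14, 0.008], [0, 0, 0], 0.05]])

```text
time_s: 23.7
tool_pos: [0.4239, 0.3309, 0.1593]
tool_rot: [-179.9, -0.0, 32.8]
force: [-0.3, 1.1, -5.1]
grip_width: 0.0631
```

Request:
send_rows(steps=[[[0.001, -0.007, 0.003], [0, 0, 0], 0.05], [[0.001, -0.009, 0.006], [0, 0, 0], 0.05], [[0.001, -0.009, 0.008], [0, 0, 0], 0.05], [[0.001, -0.009, 0.008], [0, 0, 0], 0.05], [[0.001, -0.009, 0.008], [0, 0, 0], 0.05]])

```text
time_s: 24.12
tool_pos: [0.4231, 0.3339, 0.1511]
tool_rot: [179.9, 0.0, 32.4]
force: [-0.8, 0.2, -4.6]
grip_width: 0.063
```

```bash
python3 go.py .421 .339 .1 32.6
```

```text
t 24.1 pos [0.4231 0.3339 0.1511] rot [1.7994e+02 4.0000e-02 3.2440e+01] F [-0.8  0.2 -4.6] w 0.0630
shift [ 0.001  -0.0055  0.0511] norm 0.051 turn [ 0.0011  0.0007 -0.0029] deg 0.2 q [  5.  13. -52. 103.  11.  69. -18.]
```

Request:
send_rows(steps=[[[0.001, -0.0055, 0.006], [0, 0, 0], 0.05], [[0.001, -0.0055, 0.02], [0, 0, 0], 0.05], [[0.001, -0.0055, 0.036], [0, 0, 0], 0.05], [[0.001, -0.0055, 0.046], [0, 0, 0], 0.05], [[0.001, -0.0055, 0.051], [0, 0, 0], 0.05]])

```text
time_s: 24.53
tool_pos: [0.4194, 0.3399, 0.0988]
tool_rot: [180.0, 0.1, 32.6]
force: [-0.4, -0.1, -3.8]
grip_width: 0.0632
```

Request:
send_rows(steps=[[[0, 0, 0], [0, 0, 0], 0.05], [[0, 0, 0], [0, 0, 0], 0.05], [[0, 0, 0], [0, 0, 0], 0.05], [[0, 0, 0], [0, 0, 0], 0.05], [[0, 0, 0], [0, 0, 0], 0.05]])

```text
time_s: 24.95
tool_pos: [0.4204, 0.3413, 0.1012]
tool_rot: [180.0, -0.1, 32.6]
force: [0.3, -0.0, -3.8]
grip_width: 0.0632
```

```bash
python3 - <<'E'
from h import *
from go import go
go(.421,.339,.0597,32.6)
S=env.read_camera('scene')
crop(S,'s17.png',430,150,530,250,7)
o=env.get_obs();p=o['tool_pos']
print(proj(S,[p-[0,0,.008],p-[0,0,.024],[.421,.339,.052]]))
E
```

```text
t 24.9 pos [0.4204 0.3413 0.1012] rot [ 1.7999e+02 -7.0000e-02  3.2590e+01] F [ 0.3 -0.  -3.8] w 0.0632
shift [-0.0007  0.0023  0.0415] norm 0.042 turn [ 0.0002 -0.0013 -0.0002] deg 0.1 q [  3.  17. -51. 106.  15.  64. -21.]
[[491.70540347 197.52470575]
 [489.72258786 200.54644379]
 [485.98542005 205.21915481]]
```

View pics/s17.png

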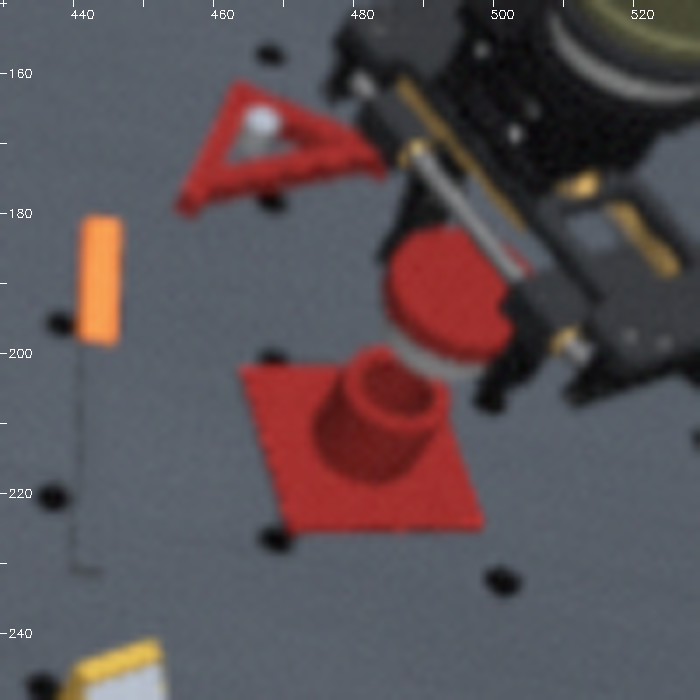

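Request:
send_rows(steps=[[[-0.0005, 0.002, 0.006], [0, 0, 0], 0.05], [[-0.0005, 0.002, 0.013], [0, 0, 0], 0.05], [[-0.0005, 0.002, 0.02], [0, 0, 0], 0.05], [[-0.0005, 0.002, 0.026], [0, 0, 0], 0.05], [[-0.0005, 0.002, 0.03], [0, 0, 0], 0.05]])

```text
time_s: 25.42
tool_pos: [0.4199, 0.3385, 0.0691]
tool_rot: [-180.0, 0.1, 32.6]
force: [-0.1, -0.7, -3.9]
grip_width: 0.0631
```

Request:
send_rows(steps=[[[0, 0, 0.001], [0, 0, 0], 0.05], [[0, 0, 0.003], [0, 0, 0], 0.05], [[0, 0, 0.005], [0, 0, 0], 0.05], [[0, 0, 0.007], [0, 0, 0], 0.05], [[0, 0, 0.008], [0, 0, 0], 0.05]])

```text
time_s: 25.83
tool_pos: [0.4205, 0.339, 0.0624]
tool_rot: [180.0, -0.0, 32.6]
force: [0.5, -1.2, -5.2]
grip_width: 0.0631
```

```bash
python3 - <<'E'
from h import *
from go import go
go(.421,.339,.0597,32.6)
S=env.read_camera('scene')
crop(S,'s18.png',440,160,530,250,7)
E
```

```text
t 25.8 pos [0.4205 0.339  0.0624] rot [179.99  -0.    32.6 ] F [ 0.5 -1.2 -5.2] w 0.0631
shift [0.0004 0.0003 0.0027] norm 0.003 turn [ 0.0001 -0.      0.0001] deg 0.0 q [  1.  20. -50. 108.  17.  60. -23.]
```

View pics/s18.png

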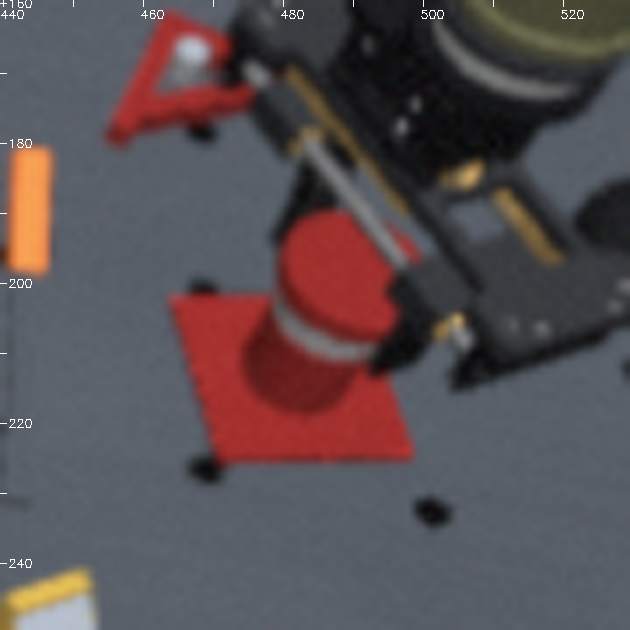

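Pad is centred over the pipe, spigot in bore. Lower to contact.

Request:
send_rows(steps=[[[0, 0, 0.0008], [0, 0, 0], 0.05], [[0, 0, 0.0016], [0, 0, 0], 0.05], [[0, 0, 0.0024], [0, 0, 0], 0.05], [[0, 0, 0.0024], [0, 0, 0], 0.05], [[0, 0, 0.0024], [0, 0, 0], 0.05]])

```text
time_s: 26.3
tool_pos: [0.4205, 0.339, 0.0601]
tool_rot: [180.0, 0.0, 32.6]
force: [-0.1, 0.4, -3.9]
grip_width: 0.0626
```

Request:
send_rows(steps=[[[0, 0, 0.0005], [0, 0, 0], 0.05], [[0, 0, 0.001], [0, 0, 0], 0.05], [[0, 0, 0.001], [0, 0, 0], 0.05], [[0, 0, 0.001], [0, 0, 0], 0.05], [[0, 0, 0.001], [0, 0, 0], 0.05]])

```text
time_s: 26.72
tool_pos: [0.4206, 0.3391, 0.0597]
tool_rot: [180.0, -0.0, 32.6]
force: [-2.6, -1.7, 4.6]
grip_width: 0.063
```

Request:
send_rows(steps=[[[0, 0, 0], [0, 0, 0], 0.065], [[0, 0, 0], [0, 0, 0], 0.069], [[0, 0, 0], [0, 0, 0], 0.076], [[0, 0, 0], [0, 0, 0], 0.084], [[0, 0, 0], [0, 0, 0], 0.087]])

```text
time_s: 27.13
tool_pos: [0.4207, 0.3392, 0.0591]
tool_rot: [-180.0, -0.0, 32.6]
force: [0.3, -0.3, 0.8]
grip_width: 0.0812
```

Request:
send_rows(steps=[[[0, 0, -0.008], [0, 0, 0], 0.087], [[0, 0, -0.03], [0, 0, 0], 0.087], [[0, 0, -0.06], [0, 0, 0], 0.087], [[0, 0, -0.09], [0, 0, 0], 0.087], [[0, 0, -0.1], [0, 0, 0], 0.087]])

```text
time_s: 27.55
tool_pos: [0.4221, 0.3411, 0.1639]
tool_rot: [180.0, -0.4, 32.6]
force: [1.3, 1.4, 0.3]
grip_width: 0.0874
```

```bash
python3 - <<'E'
from h import *
from go import go
go(.50,.12,.165,5)
S=env.read_camera('scene')
crop(S,'s19.png',440,160,530,250,7)
crop(S,'s20.png',310,150,400,230,8)
T=env.read_camera('top')
crop(T,'t20.png',280,215,350,275,9)
E
```

```text
t 27.6 pos [0.4221 0.3411 0.1639] rot [180.    -0.38  32.64] F [1.3 1.4 0.3] w 0.0874
shift [-0.0536  0.2283 -0.0015] norm 0.234 turn [-0.0016 -0.0065  0.4824] deg 27.6 q [  5.  13. -52. 102.  11.  70. -18.]
```

View pics/s19.png

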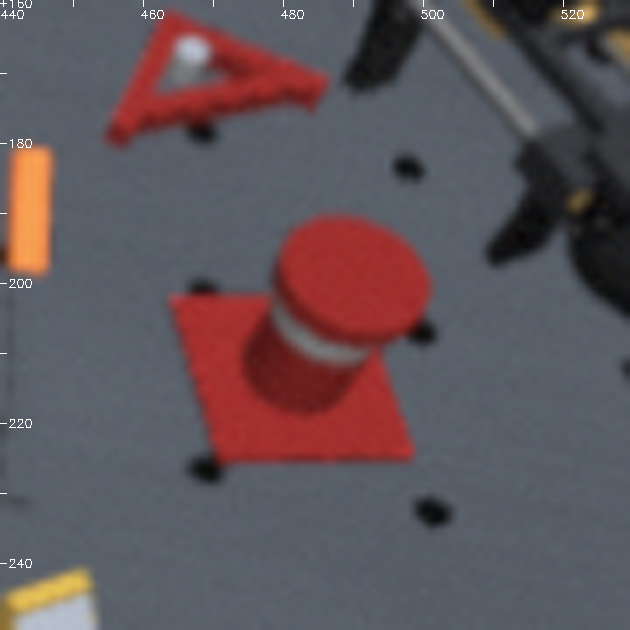

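View pics/s20.png

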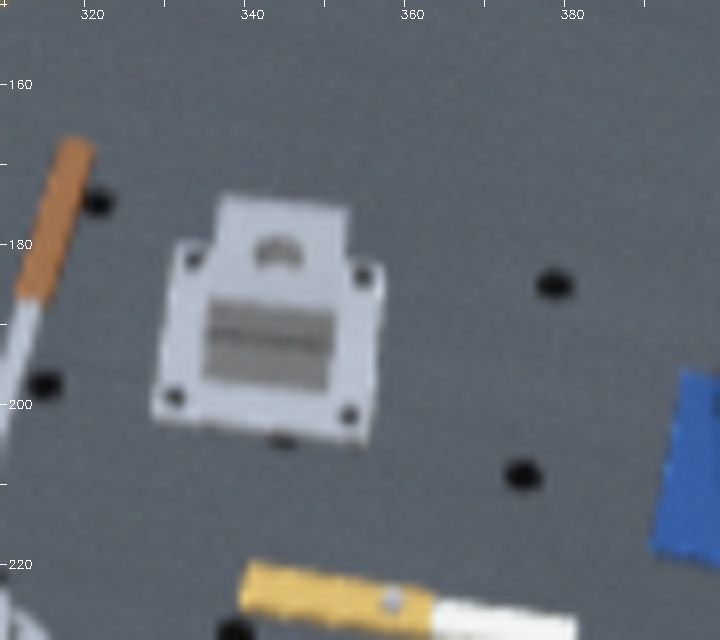

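View pics/t20.png

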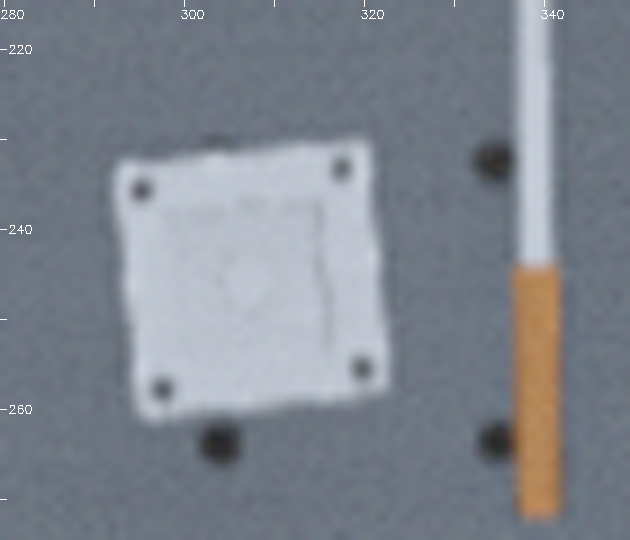

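```bash
python3 - <<'E'
from h import *
T=env.read_camera('top');S=env.read_camera('scene')
def rep(c,l,k,o,z):
    w=back(c,np.array(l)/k+np.array(o)-.5,z)[:,:2];d=np.roll(w,-1,0)-w
    print(w.mean(0).round(4),np.hypot(*d.T).round(4),(((np.degrees(np.arctan2(d[:,1],d[:,0]))+45)%90)-45).round(2))
rep(T,[(142,190),(341,168),(363,369),(163,390)],9,(280,215),.007)
rep(T,[(112,160),(368,140),(390,388),(145,422)],9,(280,215),.007)
rep(S,[(194,262),(363,277),(349,416),(175,398)],8,(310,150),.007)
rep(S,[(221,193),(349,208),(336,312),(206,298)],8,(310,150),.064)
E
```

```text
[ 0.4388 -0.114 ] [0.0717 0.0722 0.0719 0.0718] [5.74 5.74 5.42 5.62]
[ 0.4395 -0.1146] [0.092  0.0889 0.0884 0.0942] [3.91 4.54 7.32 6.82]
[ 0.4369 -0.1103] [0.0719 0.0726 0.0717 0.0715] [6.66 5.02 5.81 5.19]
[ 0.4366 -0.1106] [0.0524 0.0535 0.0518 0.0543] [4.49 4.19 5.36 4.85]
```

Request:
send_rows(steps=[[[-0.005, 0.02, 0], [0, 0, 0.1], 0.087], [[-0.014, 0.06, 0], [0, 0, 0.2], 0.087], [[-0.024, 0.1, 0], [0, 0, 0.3], 0.087], [[-0.034, 0.14, 0], [0, 0, 0.4], 0.087], [[-0.043, 0.18, 0], [0, 0, 0.47], 0.087]])

```text
time_s: 28.17
tool_pos: [0.4803, 0.1618, 0.1572]
tool_rot: [180.0, 0.2, 5.4]
force: [1.3, -0.1, -0.2]
grip_width: 0.0872
```

```bash
python3 go.py .45 -.05 .165 5.6
```

```text
t 28.2 pos [0.4803 0.1618 0.1572] rot [1.7996e+02 1.7000e-01 5.4200e+00] F [ 1.3 -0.1 -0.2] w 0.0872
shift [-0.0502  0.208  -0.0075] norm 0.214 turn [ 0.0007  0.003  -0.0031] deg 0.3 q [ 19.   7. -43. 107.   5.  69. -20.]
```

Request:
send_rows(steps=[[[-0.008, 0.038, -0.004], [0, 0, 0], 0.087], [[-0.016, 0.076, -0.004], [0, 0, 0], 0.087], [[-0.026, 0.114, -0.004], [0, 0, 0], 0.087], [[-0.036, 0.152, -0.004], [0, 0, 0], 0.087], [[-0.045, 0.19, -0.004], [0, 0, 0], 0.087]])

```text
time_s: 28.58
tool_pos: [0.4532, -0.0313, 0.1613]
tool_rot: [-180.0, 0.2, 5.7]
force: [1.5, -0.2, 0.1]
grip_width: 0.0868
```

```bash
python3 go.py .438 -.1105 .15 5.6
```

```text
t 28.6 pos [ 0.4532 -0.0313  0.1613] rot [-179.96    0.18    5.65] F [ 1.5 -0.2  0.1] w 0.0868
shift [-0.0229  0.0774  0.0113] norm 0.081 turn [-0.0006  0.0031  0.0009] deg 0.2 q [ 33.  -2. -32. 113.  -1.  69.   8.]
```

Request:
send_rows(steps=[[[-0.009, 0.03, 0], [0, 0.002, 0], 0.087], [[-0.016, 0.054, 0.004], [0, 0.002, 0], 0.087], [[-0.021, 0.07, 0.008], [0, 0.002, 0], 0.087], [[-0.023, 0.076, 0.012], [0, 0.002, 0], 0.087], [[-0.023, 0.076, 0.012], [0, 0.002, 0], 0.087]])

```text
time_s: 29.0
tool_pos: [0.438, -0.1082, 0.1488]
tool_rot: [-179.9, 0.1, 5.5]
force: [-1.1, 0.4, 0.2]
grip_width: 0.0872
```

Request:
send_rows(steps=[[[0, 0, 0], [0, 0, 0], 0.087], [[0, 0, 0], [0, 0, 0], 0.087], [[0, 0, 0], [0, 0, 0], 0.087], [[0, 0, 0], [0, 0, 0], 0.087], [[0, 0, 0], [0, 0, 0], 0.087]])

```text
time_s: 29.42
tool_pos: [0.4402, -0.1064, 0.1513]
tool_rot: [180.0, -0.1, 5.8]
force: [0.7, 0.6, -0.1]
grip_width: 0.0869
```

```bash
python3 go.py .438 -.1105 .085 5.6
```

```text
t 29.4 pos [ 0.4402 -0.1064  0.1513] rot [ 1.7999e+02 -1.3000e-01  5.7600e+00] F [ 0.7  0.6 -0.1] w 0.0869
shift [-0.0028  0.0038  0.0663] norm 0.066 turn [ 0.0002 -0.0023  0.0028] deg 0.2 q [ 38.  -2. -27. 114.  -1.  67.  17.]
```

Request:
send_rows(steps=[[[-0.002, 0.004, 0.01], [0, 0, 0.002], 0.087], [[-0.002, 0.004, 0.03], [0, 0, 0.002], 0.087], [[-0.002, 0.004, 0.05], [0, 0, 0.002], 0.087], [[-0.002, 0.004, 0.06], [0, 0, 0.002], 0.087], [[-0.002, 0.004, 0.066], [0, 0, 0.002], 0.087]])

```text
time_s: 29.83
tool_pos: [0.4371, -0.1112, 0.0833]
tool_rot: [-179.9, 0.0, 5.6]
force: [0.7, -0.1, 0.3]
grip_width: 0.0871
```

Request:
send_rows(steps=[[[0, 0, 0], [0, 0, 0], 0.087], [[0, 0, 0], [0, 0, 0], 0.087], [[0, 0, 0], [0, 0, 0], 0.087], [[0, 0, 0], [0, 0, 0], 0.087], [[0, 0, 0], [0, 0, 0], 0.087]])

```text
time_s: 30.25
tool_pos: [0.4391, -0.1116, 0.0859]
tool_rot: [179.9, -0.2, 5.6]
force: [0.5, 0.2, -0.7]
grip_width: 0.087
```

```bash
python3 - <<'E'
from h import *
from go import go
go(.438,-.1105,.025,5.6)
S=env.read_camera('scene')
crop(S,'s21.png',300,130,400,220,7)
E
```

```text
t 30.2 pos [ 0.4391 -0.1116  0.0859] rot [179.95  -0.19   5.56] F [ 0.5  0.2 -0.7] w 0.0870
shift [-0.0012 -0.0012  0.0609] norm 0.061 turn [ 0.0009 -0.0034 -0.0007] deg 0.2 q [ 38.   2. -27. 119.   1.  59.  16.]
```

View pics/s21.png

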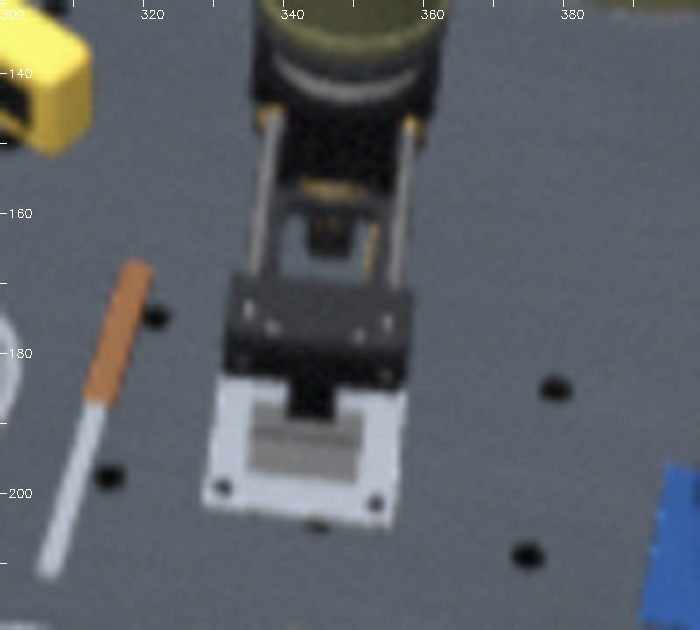

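Request:
send_rows(steps=[[[-0.001, -0.001, 0.01], [0, 0, 0], 0.087], [[-0.001, -0.001, 0.025], [0, 0, 0], 0.087], [[-0.001, -0.001, 0.04], [0, 0, 0], 0.087], [[-0.001, -0.001, 0.05], [0, 0, 0], 0.087], [[-0.001, -0.001, 0.055], [0, 0, 0], 0.087]])

```text
time_s: 30.72
tool_pos: [0.4362, -0.1101, 0.0283]
tool_rot: [-179.9, 0.0, 5.6]
force: [-0.7, 0.3, 0.5]
grip_width: 0.0871
```

Request:
send_rows(steps=[[[0, 0, 0.003], [0, 0, 0], 0.08], [[0, 0, 0.005], [0, 0, 0], 0.075], [[0, 0, 0.005], [0, 0, 0], 0.07], [[0, 0, 0.005], [0, 0, 0], 0.065], [[0, 0, 0.005], [0, 0, 0], 0.061]])

```text
time_s: 31.13
tool_pos: [0.438, -0.1106, 0.0257]
tool_rot: [180.0, -0.2, 5.6]
force: [0.1, 0.8, -0.5]
grip_width: 0.0656
```

Request:
send_rows(steps=[[[0, 0, 0], [0, 0, 0], 0.058], [[0, 0, 0], [0, 0, 0], 0.055], [[0, 0, 0], [0, 0, 0], 0.052], [[0, 0, 0], [0, 0, 0], 0.049], [[0, 0, 0], [0, 0, 0], 0.045]], grip_force=15)

```text
time_s: 31.55
tool_pos: [0.4384, -0.1104, 0.0255]
tool_rot: [180.0, -0.2, 5.6]
force: [2.3, -0.3, -0.9]
grip_width: 0.0521
```

Request:
send_rows(steps=[[[0, 0, 0], [0, 0, 0], 0.04], [[0, 0, 0], [0, 0, 0], 0.04], [[0, 0, 0], [0, 0, 0], 0.04], [[0, 0, 0], [0, 0, 0], 0.04], [[0, 0, 0], [0, 0, 0], 0.04]], grip_force=40)

```text
time_s: 31.97
tool_pos: [0.4381, -0.1104, 0.0254]
tool_rot: [180.0, -0.2, 5.6]
force: [5.3, -0.5, 0.7]
grip_width: 0.0516
```

Request:
send_rows(steps=[[[0, 0, -0.004], [0, 0, 0], 0.04], [[0, 0, -0.012], [0, 0, 0], 0.04], [[0, 0, -0.022], [0, 0, 0], 0.04], [[0, 0, -0.032], [0, 0, 0], 0.04], [[0, 0, -0.042], [0, 0, 0], 0.04]])

```text
time_s: 32.38
tool_pos: [0.4368, -0.1105, 0.068]
tool_rot: [-180.0, -0.1, 5.5]
force: [-0.6, 0.1, -6.4]
grip_width: 0.0516
```

```bash
python3 - <<'E'
from h import *
from go import go
go(.674,.028,.09,3.5)
S=env.read_camera('scene')
crop(S,'s22.png',300,130,400,220,7)
E
```

```text
t 32.4 pos [ 0.4368 -0.1105  0.068 ] rot [-1.80e+02 -7.00e-02  5.55e+00] F [-0.6  0.1 -6.4] w 0.0516
shift [ 0.2495 -0.1149 -0.0218] norm 0.276 turn [-0.0001 -0.0011  0.0358] deg 2.1 q [ 37.   4. -27. 120.   2.  57.  15.]
```

View pics/s22.png

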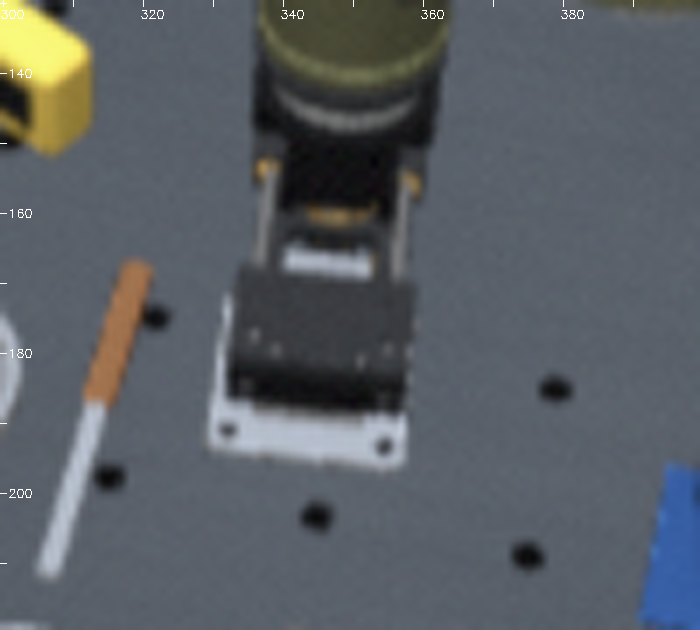

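Request:
send_rows(steps=[[[0.005, -0.003, -0.012], [0, 0, 0.007], 0.04], [[0.02, -0.009, -0.028], [0, 0, 0.014], 0.04], [[0.04, -0.018, -0.04], [0, 0, 0.021], 0.04], [[0.064, -0.029, -0.045], [0, 0, 0.028], 0.04], [[0.09, -0.041, -0.045], [0, 0, 0.036], 0.04]])

```text
time_s: 32.85
tool_pos: [0.5245, -0.0616, 0.1145]
tool_rot: [179.9, -0.3, 3.4]
force: [0.9, -0.2, -6.4]
grip_width: 0.0515
```

Request:
send_rows(steps=[[[0.026, -0.012, 0], [0, 0, 0], 0.04], [[0.052, -0.024, 0], [0, 0, 0], 0.04], [[0.078, -0.036, 0], [0, 0, 0], 0.04], [[0.104, -0.048, 0], [0, 0, 0], 0.04], [[0.126, -0.058, 0], [0, 0, 0], 0.04]])

```text
time_s: 33.27
tool_pos: [0.6465, 0.0055, 0.1124]
tool_rot: [-180.0, -0.1, 3.5]
force: [1.0, -0.8, -6.3]
grip_width: 0.0519
```

```bash
python3 go.py .674 .0285 .09 3.5
```

```text
t 33.3 pos [0.6465 0.0055 0.1124] rot [-1.7998e+02 -1.2000e-01  3.4900e+00] F [ 1.  -0.8 -6.3] w 0.0519
shift [ 0.0288 -0.0213  0.0225] norm 0.042 turn [-0.0004 -0.002  -0.0003] deg 0.1 q [ 21.  25. -31.  90.  13.  68.  -9.]
```

Request:
send_rows(steps=[[[0.012, -0.009, 0], [0, 0, 0], 0.04], [[0.021, -0.016, 0.006], [0, 0, 0], 0.04], [[0.027, -0.02, 0.012], [0, 0, 0], 0.04], [[0.028, -0.021, 0.02], [0, 0, 0], 0.04], [[0.028, -0.021, 0.022], [0, 0, 0], 0.04]])

```text
time_s: 33.68
tool_pos: [0.67, 0.0269, 0.088]
tool_rot: [180.0, 0.1, 3.5]
force: [-0.6, -0.2, -6.8]
grip_width: 0.0517
```

Request:
send_rows(steps=[[[0, 0, 0], [0, 0, 0], 0.04], [[0, 0, 0], [0, 0, 0], 0.04], [[0, 0, 0], [0, 0, 0], 0.04], [[0, 0, 0], [0, 0, 0], 0.04], [[0, 0, 0], [0, 0, 0], 0.04]])

```text
time_s: 34.1
tool_pos: [0.672, 0.0269, 0.0912]
tool_rot: [180.0, -0.2, 3.5]
force: [0.0, 0.9, -6.3]
grip_width: 0.0516
```

```bash
python3 - <<'E'
from h import *
from go import go
go(.674,.0285,.045,3.5)
S=env.read_camera('scene');T=env.read_camera('top')
crop(S,'s23.png',330,200,430,300,7)
crop(T,'t23.png',220,130,310,220,7)
E
```

```text
t 34.1 pos [0.672  0.0269 0.0912] rot [ 1.7998e+02 -1.6000e-01  3.4700e+00] F [ 0.   0.9 -6.3] w 0.0516
shift [ 0.002  -0.0015  0.0463] norm 0.046 turn [ 0.0004 -0.0028 -0.0006] deg 0.2 q [ 18.  29. -30.  88.  15.  67. -11.]
```

View pics/s23.png

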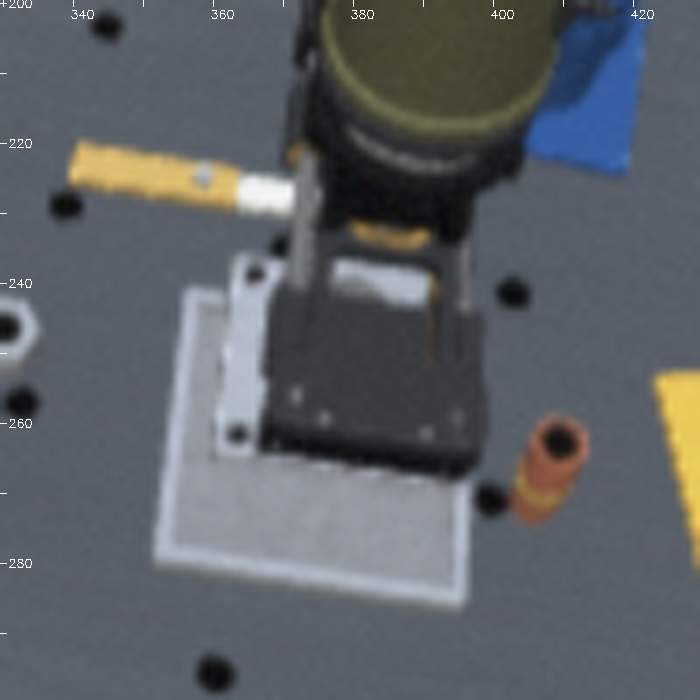

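View pics/t23.png

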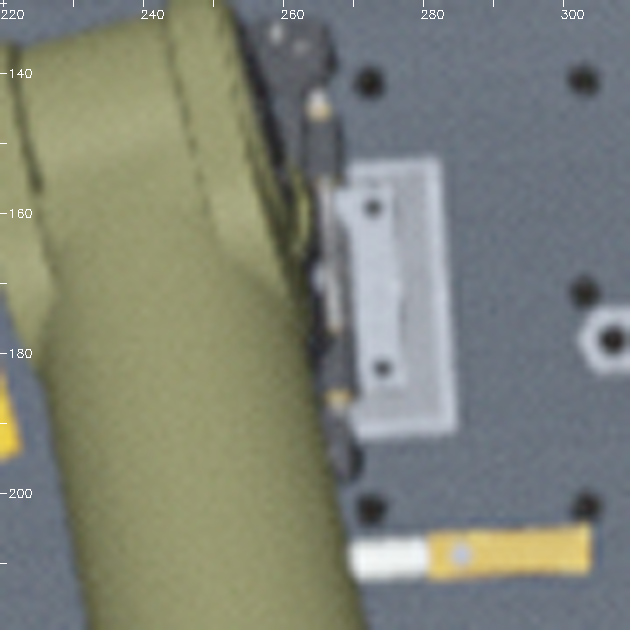

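Request:
send_rows(steps=[[[0.002, -0.001, 0.007], [0, 0, 0], 0.04], [[0.002, -0.001, 0.018], [0, 0, 0], 0.04], [[0.002, -0.001, 0.03], [0, 0, 0], 0.04], [[0.002, -0.001, 0.04], [0, 0, 0], 0.04], [[0.002, -0.001, 0.045], [0, 0, 0], 0.04]])

```text
time_s: 34.62
tool_pos: [0.672, 0.0281, 0.0423]
tool_rot: [-180.0, 0.1, 3.5]
force: [-0.0, -0.4, -7.2]
grip_width: 0.0516
```

Request:
send_rows(steps=[[[0, 0, 0], [0, 0, 0], 0.04], [[0, 0, 0], [0, 0, 0], 0.04], [[0, 0, 0], [0, 0, 0], 0.04], [[0, 0, 0], [0, 0, 0], 0.04], [[0, 0, 0], [0, 0, 0], 0.04]])

```text
time_s: 35.03
tool_pos: [0.6744, 0.0285, 0.0465]
tool_rot: [180.0, -0.2, 3.5]
force: [-0.6, 0.4, -6.3]
grip_width: 0.0519
```

```bash
python3 - <<'E'
from h import *
from go import go
go(.674,.0285,.0294,3.5)
S=env.read_camera('scene');T=env.read_camera('top')
crop(S,'s24.png',340,210,420,300,8)
crop(T,'t24.png',235,140,295,205,9)
E
```

```text
t 35.0 pos [0.6744 0.0285 0.0465] rot [180.    -0.19   3.5 ] F [-0.6  0.4 -6.3] w 0.0519
shift [-0.0005  0.      0.0171] norm 0.017 turn [ 0.0001 -0.0034 -0.    ] deg 0.2 q [ 17.  32. -29.  89.  17.  63. -13.]
```

View pics/s24.png

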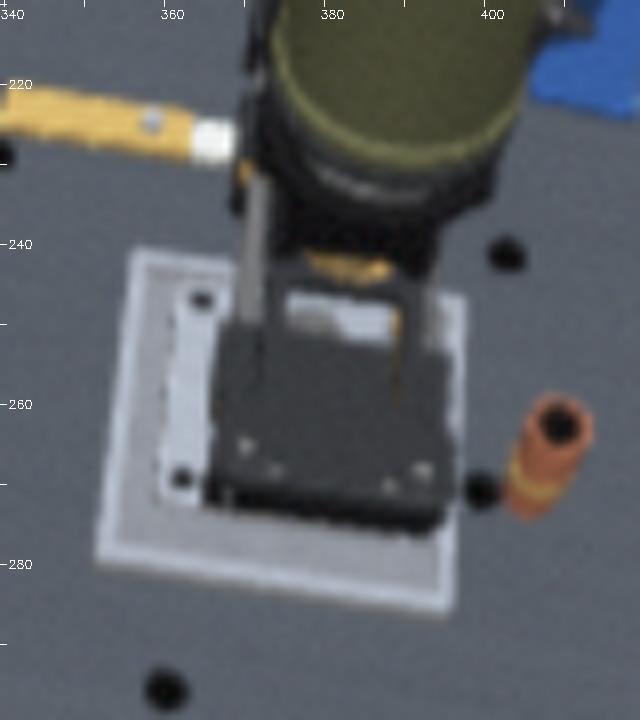

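View pics/t24.png

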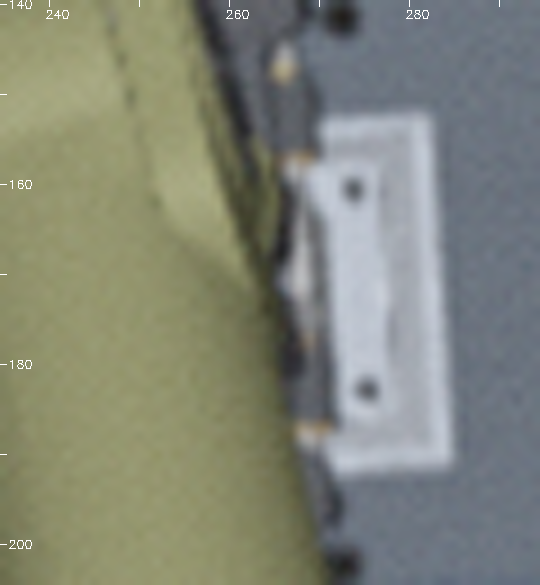

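Request:
send_rows(steps=[[[-0.001, 0, 0.004], [0, 0, 0], 0.04], [[-0.001, 0, 0.008], [0, 0, 0], 0.04], [[-0.001, 0, 0.011], [0, 0, 0], 0.04], [[-0.001, 0, 0.013], [0, 0, 0], 0.04], [[-0.001, 0, 0.014], [0, 0, 0], 0.04]])

```text
time_s: 35.55
tool_pos: [0.6724, 0.0283, 0.0308]
tool_rot: [-180.0, -0.0, 3.5]
force: [-0.1, 0.5, -6.4]
grip_width: 0.0517
```

Request:
send_rows(steps=[[[0, 0, 0.0006], [0, 0, 0], 0.04], [[0, 0, 0.0012], [0, 0, 0], 0.04], [[0, 0, 0.0018], [0, 0, 0], 0.04], [[0, 0, 0.0018], [0, 0, 0], 0.04], [[0, 0, 0.0018], [0, 0, 0], 0.04]])

```text
time_s: 35.97
tool_pos: [0.673, 0.0284, 0.0299]
tool_rot: [-180.0, -0.1, 3.5]
force: [0.5, -0.2, -6.9]
grip_width: 0.0515
```

Request:
send_rows(steps=[[[0, 0, 0.0005], [0, 0, 0], 0.04], [[0, 0, 0.001], [0, 0, 0], 0.04], [[0, 0, 0.001], [0, 0, 0], 0.04], [[0, 0, 0.001], [0, 0, 0], 0.04], [[0, 0, 0.001], [0, 0, 0], 0.04]])

```text
time_s: 36.38
tool_pos: [0.6731, 0.0284, 0.0296]
tool_rot: [180.0, -0.1, 3.5]
force: [-2.7, -0.1, -0.1]
grip_width: 0.0518
```

Request:
send_rows(steps=[[[0, 0, 0.0005], [0, 0, 0], 0.04], [[0, 0, 0.0005], [0, 0, 0], 0.04], [[0, 0, 0.0005], [0, 0, 0], 0.04], [[0, 0, 0.0005], [0, 0, 0], 0.053], [[0, 0, 0.0005], [0, 0, 0], 0.056]])

```text
time_s: 36.8
tool_pos: [0.674, 0.0285, 0.0289]
tool_rot: [-180.0, -0.3, 3.5]
force: [-0.6, -0.5, 0.3]
grip_width: 0.0542
```

Request:
send_rows(steps=[[[0, 0, 0], [0, 0, 0], 0.06], [[0, 0, 0], [0, 0, 0], 0.066], [[0, 0, 0], [0, 0, 0], 0.072], [[0, 0, 0], [0, 0, 0], 0.076], [[0, 0, 0], [0, 0, 0], 0.078]])

```text
time_s: 37.22
tool_pos: [0.6731, 0.0284, 0.0283]
tool_rot: [-180.0, -0.1, 3.5]
force: [-0.5, -0.1, -0.3]
grip_width: 0.0749
```

Request:
send_rows(steps=[[[0, 0, -0.008], [0, 0, 0], 0.078], [[0, 0, -0.03], [0, 0, 0], 0.078], [[0, 0, -0.06], [0, 0, 0], 0.087], [[0, 0, -0.09], [0, 0, 0], 0.087], [[0, 0, -0.1], [0, 0, 0], 0.087]])

```text
time_s: 37.63
tool_pos: [0.6754, 0.029, 0.1342]
tool_rot: [180.0, -0.6, 3.5]
force: [0.8, 0.0, 1.2]
grip_width: 0.0852
```

```bash
python3 - <<'E'
from h import *
from go import go
go(.634,-.2015,.13,3.5)
S=env.read_camera('scene')
crop(S,'s25.png',340,210,420,300,8)
E
```

```text
t 37.6 pos [0.6754 0.029  0.1342] rot [180.    -0.56   3.5 ] F [0.8 0.  1.2] w 0.0852
shift [-0.0555  0.2275  0.0037] norm 0.234 turn [ 0.     -0.0098  0.    ] deg 0.6 q [ 18.  27. -31.  85.  14.  71. -11.]
```

View pics/s25.png

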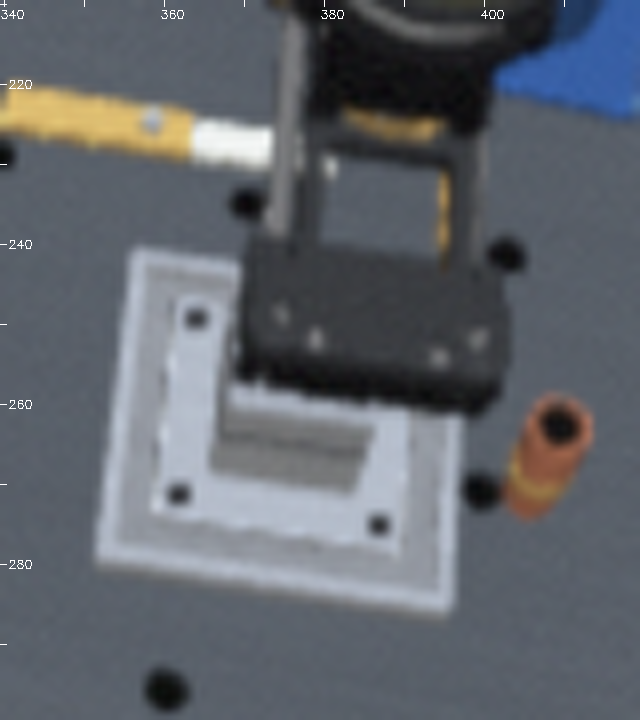

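Request:
send_rows(steps=[[[-0.005, 0.02, -0.005], [0, 0, 0], 0.087], [[-0.014, 0.058, -0.005], [0, 0, 0], 0.087], [[-0.023, 0.096, -0.005], [0, 0, 0], 0.087], [[-0.033, 0.134, -0.005], [0, 0, 0], 0.087], [[-0.042, 0.172, -0.005], [0, 0, 0], 0.087]])

```text
time_s: 38.1
tool_pos: [0.64, -0.1475, 0.1322]
tool_rot: [-180.0, -0.0, 3.5]
force: [1.0, 0.0, 0.2]
grip_width: 0.0871
```

Request:
send_rows(steps=[[[-0.007, 0.03, 0], [0, 0, 0], 0.087], [[-0.011, 0.048, 0.002], [0, 0, 0], 0.087], [[-0.013, 0.055, 0.004], [0, 0, 0], 0.087], [[-0.013, 0.055, 0.006], [0, 0, 0], 0.087], [[-0.013, 0.055, 0.008], [0, 0, 0], 0.087]])

```text
time_s: 38.52
tool_pos: [0.6316, -0.1999, 0.1244]
tool_rot: [-179.9, -0.1, 3.5]
force: [0.2, 0.2, 1.0]
grip_width: 0.0871
```

```bash
python3 - <<'E'
from h import *
from go import go
go(.634,-.2015,.08,3.5)
S=env.read_camera('scene');T=env.read_camera('top')
crop(S,'s26.png',250,180,350,270,7)
print(proj(S,[[.634,-.2015,.007],[.634,-.2015,.064]]))
crop(S,'s27.png',340,210,420,300,8);crop(T,'t27.png',235,140,295,205,9)
E
```

```text
t 38.5 pos [ 0.6316 -0.1999  0.1244] rot [-1.799e+02 -8.000e-02  3.550e+00] F [0.2 0.2 1. ] w 0.0871
shift [0.0022 0.0019 0.0444] norm 0.044 turn [-0.0018 -0.0014  0.0008] deg 0.1 q [ 36.  26. -27.  87.  12.  70.  11.]
[[302.21004635 236.56265761]
 [301.62486536 226.95778298]]
```

View pics/s26.png

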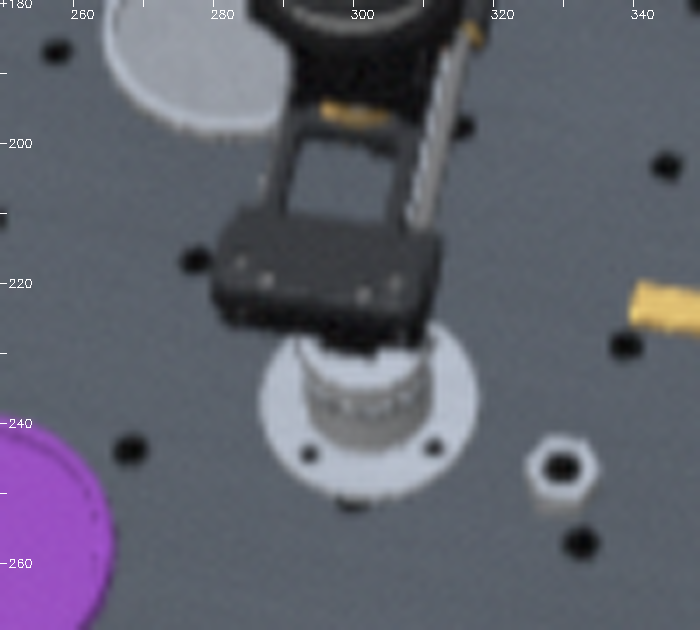

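View pics/t27.png

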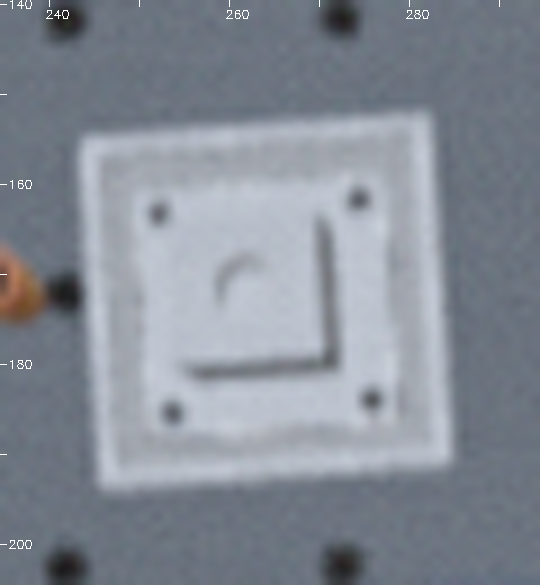

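Request:
send_rows(steps=[[[0.002, 0.002, 0.008], [0, 0, 0], 0.087], [[0.002, 0.002, 0.024], [0, 0, 0], 0.087], [[0.002, 0.002, 0.044], [0, 0, 0], 0.087], [[0.002, 0.002, 0.064], [0, 0, 0], 0.087], [[0.002, 0.002, 0.08], [0, 0, 0], 0.087]])

```text
time_s: 39.03
tool_pos: [0.6339, -0.2016, 0.0433]
tool_rot: [-179.9, -0.1, 3.6]
force: [-0.9, -0.2, 0.1]
grip_width: 0.087
```

Request:
send_rows(steps=[[[0, 0, 0.008], [0, 0, 0], 0.087], [[0, 0, 0.014], [0, 0, 0], 0.085], [[0, 0, 0.017], [0, 0, 0], 0.08], [[0, 0, 0.017], [0, 0, 0], 0.076], [[0, 0, 0.017], [0, 0, 0], 0.07]])

```text
time_s: 39.45
tool_pos: [0.6347, -0.2033, 0.0291]
tool_rot: [180.0, -0.2, 3.5]
force: [-0.7, 0.6, 0.1]
grip_width: 0.0752
```

```bash
python3 go.py .634 -.2015 .0255 3.5
```

```text
t 39.5 pos [ 0.6347 -0.2033  0.0291] rot [179.97  -0.19   3.52] F [-0.7  0.6  0.1] w 0.0752
shift [-0.0006 -0.0019  0.0036] norm 0.004 turn [ 0.0004 -0.0033  0.0003] deg 0.2 q [ 35.  31. -25.  91.  15.  61.   9.]
```

Request:
send_rows(steps=[[[0, -0.001, 0.002], [0, 0, 0], 0.067], [[0, -0.0015, 0.003], [0, 0, 0], 0.064], [[0, -0.0015, 0.003], [0, 0, 0], 0.06], [[0, -0.0015, 0.003], [0, 0, 0], 0.057], [[0, -0.0015, 0.003], [0, 0, 0], 0.054]], grip_force=15)

```text
time_s: 39.87
tool_pos: [0.6347, -0.2019, 0.0256]
tool_rot: [180.0, -0.2, 3.5]
force: [2.3, 0.1, -0.9]
grip_width: 0.0568
```

Request:
send_rows(steps=[[[0, 0, 0], [0, 0, 0], 0.05], [[0, 0, 0], [0, 0, 0], 0.045], [[0, 0, 0], [0, 0, 0], 0.045], [[0, 0, 0], [0, 0, 0], 0.045], [[0, 0, 0], [0, 0, 0], 0.045]], grip_force=40)

```text
time_s: 40.28
tool_pos: [0.6345, -0.202, 0.0256]
tool_rot: [180.0, -0.2, 3.5]
force: [3.6, 0.2, -0.1]
grip_width: 0.0553
```

Request:
send_rows(steps=[[[0, 0, -0.004], [0, 0, 0], 0.045], [[0, 0, -0.012], [0, 0, 0], 0.045], [[0, 0, -0.024], [0, 0, 0], 0.045], [[0, 0, -0.036], [0, 0, 0], 0.045], [[0, 0, -0.046], [0, 0, 0], 0.045]])

```text
time_s: 40.7
tool_pos: [0.6338, -0.202, 0.0727]
tool_rot: [180.0, -0.1, 3.5]
force: [-0.3, -0.2, -6.3]
grip_width: 0.0554
```

```bash
python3 - <<'E'
from h import *
from go import go
go(.45,-.3155,.09,3.5)
S=env.read_camera('scene')
crop(S,'s28.png',240,150,350,260,6)
print(proj(S,[[.45,-.3155,.012]]))
E
```

```text
t 40.7 pos [ 0.6338 -0.202   0.0727] rot [ 1.7999e+02 -1.2000e-01  3.4900e+00] F [-0.3 -0.2 -6.3] w 0.0554
shift [-0.1903  0.1021 -0.0177] norm 0.217 turn [ 0.0002 -0.0021 -0.0002] deg 0.1 q [ 35.  28. -26.  90.  13.  65.  10.]
[[282.90425235 182.73467609]]
```

View pics/s28.png

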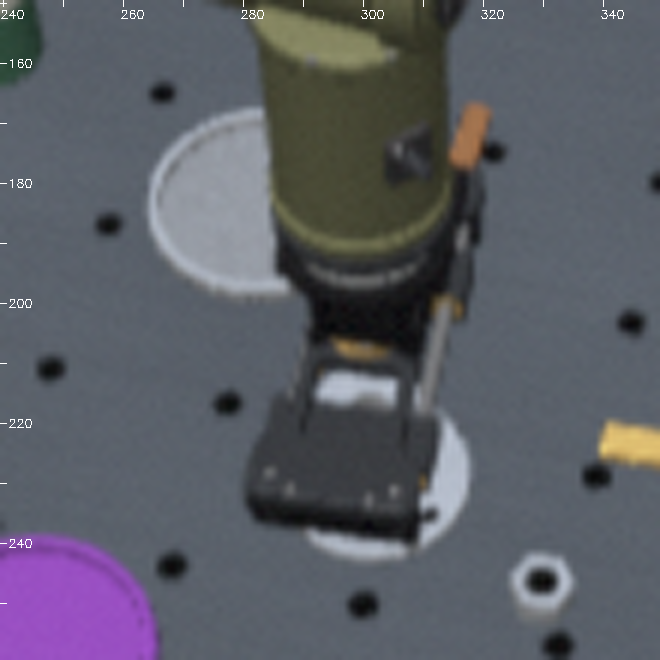

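Request:
send_rows(steps=[[[-0.006, 0.003, -0.012], [0, 0, 0], 0.045], [[-0.02, 0.011, -0.026], [0, 0, 0], 0.045], [[-0.042, 0.023, -0.036], [0, 0, 0], 0.045], [[-0.066, 0.035, -0.038], [0, 0, 0], 0.045], [[-0.09, 0.048, -0.038], [0, 0, 0], 0.045]])

```text
time_s: 41.17
tool_pos: [0.5463, -0.2558, 0.1109]
tool_rot: [179.9, -0.2, 3.6]
force: [0.2, -1.0, -6.6]
grip_width: 0.0555
```

Request:
send_rows(steps=[[[-0.024, 0.013, 0], [0, 0, 0], 0.045], [[-0.048, 0.026, 0], [0, 0, 0], 0.045], [[-0.07, 0.038, 0], [0, 0, 0], 0.045], [[-0.088, 0.047, 0], [0, 0, 0], 0.045], [[-0.096, 0.052, 0], [0, 0, 0], 0.045]])

```text
time_s: 41.58
tool_pos: [0.4501, -0.3156, 0.1092]
tool_rot: [179.9, 0.1, 3.3]
force: [-0.4, -0.5, -8.2]
grip_width: 0.0554
```

Request:
send_rows(steps=[[[0, 0, 0.002], [0, 0, 0], 0.045], [[0, 0, 0.006], [0, 0, 0], 0.045], [[0, 0, 0.01], [0, 0, 0], 0.045], [[0, 0, 0.01], [0, 0, 0], 0.045], [[0, 0, 0.01], [0, 0, 0], 0.045]])

```text
time_s: 42.0
tool_pos: [0.455, -0.3116, 0.0983]
tool_rot: [-179.9, -0.1, 3.6]
force: [0.8, -0.6, -7.4]
grip_width: 0.0556
```

```bash
python3 go.py .45 -.3155 .05 3.5
```

```text
t 42.0 pos [ 0.455  -0.3116  0.0983] rot [-1.7992e+02 -9.0000e-02  3.6400e+00] F [ 0.8 -0.6 -7.4] w 0.0556
shift [-0.0053  0.0036  0.0482] norm 0.049 turn [-0.0014 -0.0016  0.0024] deg 0.2 q [ 53.  14. -24. 105.   6.  63.  31.]
```

Request:
send_rows(steps=[[[-0.005, 0.004, 0.006], [0, 0, 0], 0.045], [[-0.005, 0.004, 0.018], [0, 0, 0], 0.045], [[-0.005, 0.004, 0.032], [0, 0, 0], 0.045], [[-0.005, 0.004, 0.043], [0, 0, 0], 0.045], [[-0.005, 0.004, 0.048], [0, 0, 0], 0.045]])

```text
time_s: 42.42
tool_pos: [0.4479, -0.3165, 0.0481]
tool_rot: [-179.8, 0.1, 3.5]
force: [-0.9, 0.3, -6.5]
grip_width: 0.0553
```

Request:
send_rows(steps=[[[0, 0, 0], [0, 0, 0], 0.045], [[0, 0, 0], [0, 0, 0], 0.045], [[0, 0, 0], [0, 0, 0], 0.045], [[0, 0, 0], [0, 0, 0], 0.045], [[0, 0, 0], [0, 0, 0], 0.045]])

```text
time_s: 42.83
tool_pos: [0.4501, -0.3178, 0.0516]
tool_rot: [179.9, -0.2, 3.5]
force: [0.1, -0.3, -6.4]
grip_width: 0.0551
```

```bash
python3 - <<'E'
from h import *
from go import go
go(.45,-.3155,.0296,3.5)
S=env.read_camera('scene');T=env.read_camera('top')
crop(S,'s29.png',240,140,330,230,7)
crop(T,'t29.png',330,200,420,290,6)
E
```

```text
t 42.8 pos [ 0.4501 -0.3178  0.0516] rot [179.94  -0.18   3.5 ] F [ 0.1 -0.3 -6.4] w 0.0551
shift [-0.     -0.0023  0.022 ] norm 0.022 turn [ 0.0011 -0.0031 -0.0001] deg 0.2 q [ 53.  16. -23. 108.   8.  57.  30.]
```

View pics/s29.png

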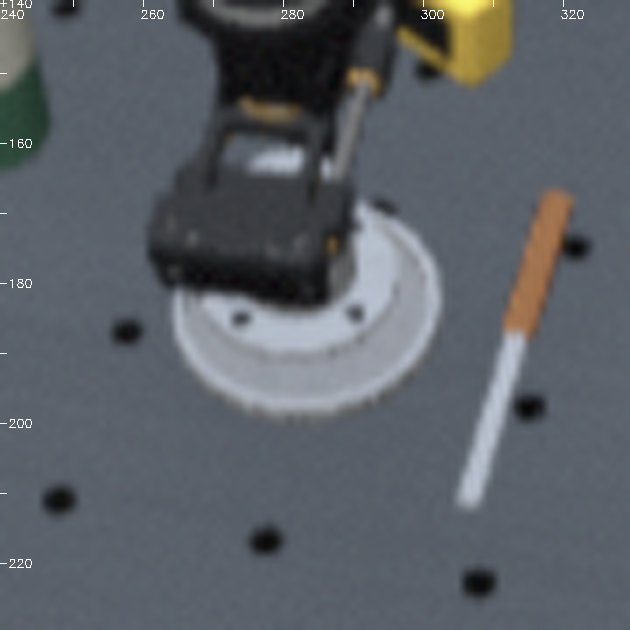

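View pics/t29.png

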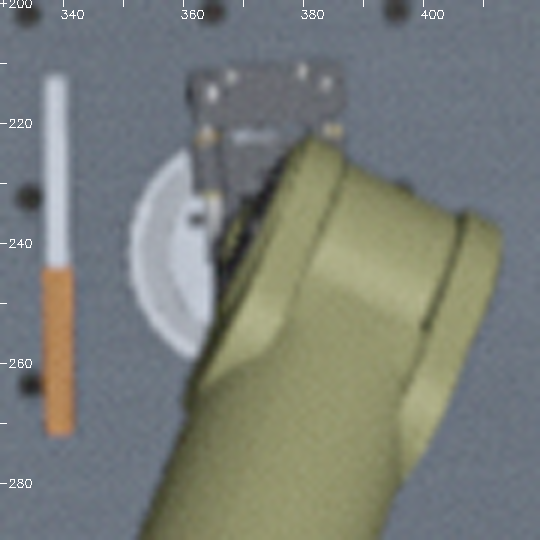

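Request:
send_rows(steps=[[[0, -0.0025, 0.005], [0, 0, 0], 0.045], [[0, -0.0025, 0.01], [0, 0, 0], 0.045], [[0, -0.0025, 0.014], [0, 0, 0], 0.045], [[0, -0.0025, 0.017], [0, 0, 0], 0.045], [[0, -0.0025, 0.0185], [0, 0, 0], 0.045]])

```text
time_s: 43.35
tool_pos: [0.4489, -0.3146, 0.0314]
tool_rot: [-179.9, -0.1, 3.5]
force: [0.5, -1.3, -7.2]
grip_width: 0.0557
```

Request:
send_rows(steps=[[[0, 0, 0.0006], [0, 0, 0], 0.045], [[0, 0, 0.0012], [0, 0, 0], 0.045], [[0, 0, 0.0018], [0, 0, 0], 0.045], [[0, 0, 0.0018], [0, 0, 0], 0.045], [[0, 0, 0.0018], [0, 0, 0], 0.045]])

```text
time_s: 43.77
tool_pos: [0.4495, -0.315, 0.0307]
tool_rot: [180.0, -0.1, 3.5]
force: [-0.0, -0.5, -7.5]
grip_width: 0.0554
```

Request:
send_rows(steps=[[[0, 0, 0.0005], [0, 0, 0], 0.045], [[0, 0, 0.001], [0, 0, 0], 0.045], [[0, 0, 0.0015], [0, 0, 0], 0.045], [[0, 0, 0.0015], [0, 0, 0], 0.045], [[0, 0, 0.0015], [0, 0, 0], 0.045]])

```text
time_s: 44.18
tool_pos: [0.4495, -0.315, 0.0295]
tool_rot: [180.0, -0.1, 3.5]
force: [-2.6, -0.6, -1.5]
grip_width: 0.0553
```

Nearly seated (load coming off); half a millimetre more, then release.

Request:
send_rows(steps=[[[0, 0, 0.0006], [0, 0, 0], 0.045], [[0, 0, 0.0006], [0, 0, 0], 0.045], [[0, 0, 0.0006], [0, 0, 0], 0.045], [[0, 0, 0.0006], [0, 0, 0], 0.057], [[0, 0, 0.0006], [0, 0, 0], 0.06]])

```text
time_s: 44.6
tool_pos: [0.4502, -0.3154, 0.0291]
tool_rot: [179.9, -0.2, 3.5]
force: [0.4, -0.2, -0.7]
grip_width: 0.0582
```

Request:
send_rows(steps=[[[0, 0, 0], [0, 0, 0], 0.064], [[0, 0, 0], [0, 0, 0], 0.07], [[0, 0, 0], [0, 0, 0], 0.076], [[0, 0, 0], [0, 0, 0], 0.08], [[0, 0, 0], [0, 0, 0], 0.08]])

```text
time_s: 45.02
tool_pos: [0.4496, -0.315, 0.0284]
tool_rot: [180.0, -0.1, 3.5]
force: [0.3, 0.4, 0.4]
grip_width: 0.0776
```

Request:
send_rows(steps=[[[0, 0, -0.008], [0, 0, 0], 0.08], [[0, 0, -0.03], [0, 0, 0], 0.08], [[0, 0, -0.06], [0, 0, 0], 0.087], [[0, 0, -0.1], [0, 0, 0], 0.087], [[0, 0, -0.14], [0, 0, 0], 0.087]])

```text
time_s: 45.43
tool_pos: [0.4486, -0.3143, 0.1699]
tool_rot: [-179.9, -0.1, 3.5]
force: [1.5, -0.6, -0.1]
grip_width: 0.086
```

Request:
send_rows(steps=[[[0.02, 0.0, -0.03], [0, 0, 0], 0.087], [[0.05, 0.02, -0.06], [0, 0, 0], 0.087], [[0.08, 0.04, -0.08], [0, 0, 0], 0.087], [[0.1, 0.06, -0.08], [0, 0, 0], 0.087], [[0.12, 0.07, -0.08], [0, 0, 0], 0.087]])

```text
time_s: 45.85
tool_pos: [0.5748, -0.381, 0.2516]
tool_rot: [179.8, -0.3, 3.4]
force: [-0.7, 0.9, -0.1]
grip_width: 0.0873
```

```bash
python3 - <<'E'
from h import *
from go import go
go(.45,-.3155,.0296,3.5)
S=snap('scene','s30.png');T=snap('top','t30.png')
crop(S,'s31.png',240,130,520,300,2.8) if 0 else None
E
```

```text
t 45.9 pos [ 0.5748 -0.381   0.2516] rot [179.75  -0.33   3.35] F [-0.7  0.9 -0.1] w 0.0873
shift [-0.1221 -0.0737  0.221 ] norm 0.263 turn [ 0.0043 -0.0058 -0.0026] deg 0.4 q [ 48.  24. -24.  74.  10.  83.  29.]
```

View pics/s30.png

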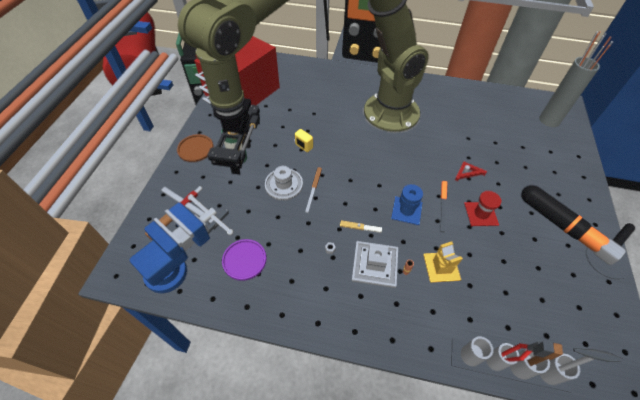

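View pics/t30.png

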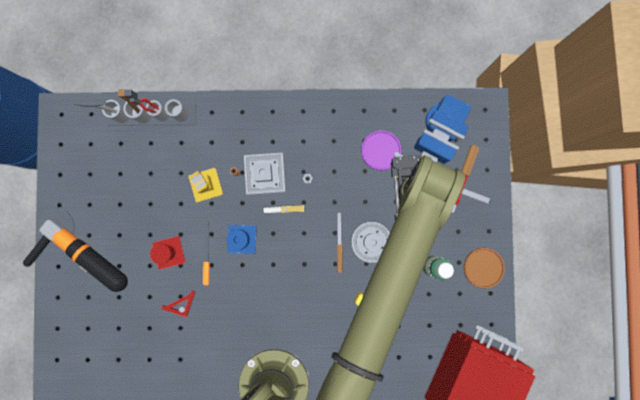

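```bash
python3 - <<'E'
from h import *
S=env.read_camera('scene');T=env.read_camera('top')
a=cv2.resize(S['pixels'][150:220,250:320,::-1],(390,390),interpolation=2);b=cv2.resize(T['pixels'][207:277,335:405,::-1],(390,390),interpolation=2)
c=cv2.resize(S['pixels'][170:290,385:505,::-1],(390,200*195//100),interpolation=2)
cv2.imwrite('pics/f.png',np.hstack([a,b])); cv2.imwrite('pics/f2.png',cv2.resize(c,(590,590)))
E
```

```text
(no output)
```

View pics/f.png

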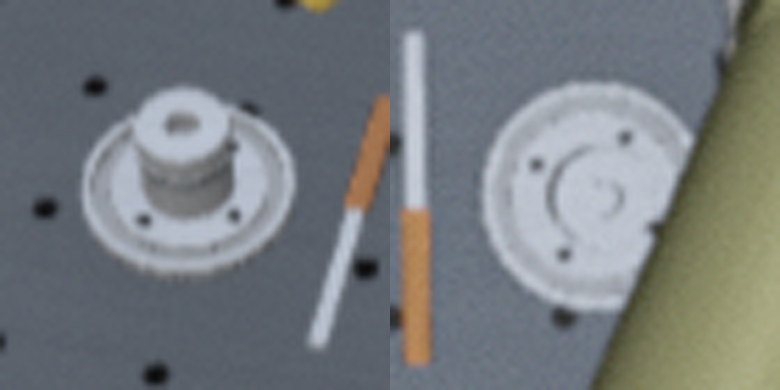

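View pics/f2.png

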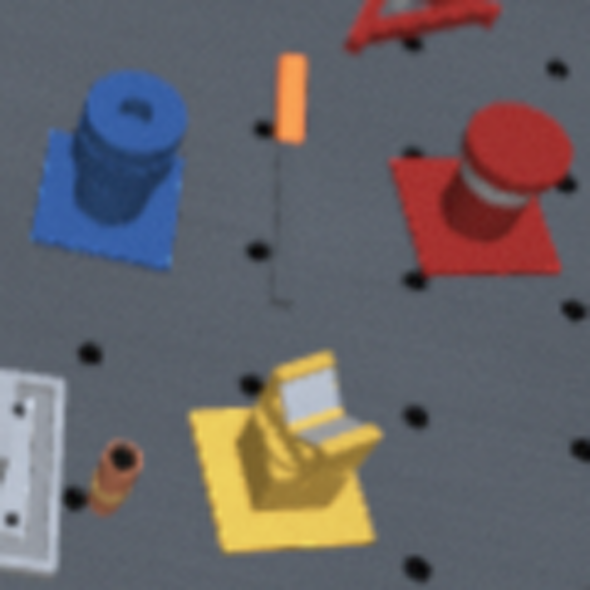

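Request:
send_rows(steps=[[[0, 0, 0], [0, 0, 0], 0.087], [[0, 0, 0], [0, 0, 0], 0.087], [[0, 0, 0], [0, 0, 0], 0.087], [[0, 0, 0], [0, 0, 0], 0.087], [[0, 0, 0], [0, 0, 0], 0.087]])

```text
time_s: 46.47
tool_pos: [0.5726, -0.3775, 0.2492]
tool_rot: [180.0, -0.1, 3.5]
force: [-0.8, 0.6, -0.3]
grip_width: 0.0871
```

The round riser sits flat and concentric in its nest, and the V-head, collar and pad are upright on their holders. The arm is clear of everything.

```bash
python3 -c "
from cell import env
print(env.sign_off())"
```

```text
the job is handed in; nothing more can be done
None
```

Both pipe rests are taken apart and all five parts are in their homes; the job was handed in at about 46.5 s of the 136 s allowed.

- **Order:** I lifted the V-head, collar, flat pad, square riser and round riser, one at a time. After each of the three top parts was lifted, the pictures showed the part below still standing.
- **Setting down:** I lowered each part until the wrist force showed contact, then opened the gripper. The readings I took at set-down and after release stayed below 10 N.
- **Final pictures:** The V-head, collar and pad stand upright on their holder rims. The round riser is flat and central in its nest. The square riser is flat in its nest, in line with its sides to about 0.2°. The arm was clear and touching nothing.
- **Disagreement:** The two cameras differed by about 3–5 mm in y. I went by the scene camera, because it agreed with the arm's own position in y, and the placements came out centred.

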